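Push a stuck border stone out of the sloping jig and lay it in the mosaic border

ROBOT

A 7-joint arm with a two-finger parallel gripper is mounted at the origin on the work surface. World frame = base frame: x ahead of the robot, y to its left, z up, the work surface at z = 0. Lengths are in m, angles in rad, forces in N, time in s.
With the tool pointing down it reaches from about 0.425 to 0.925 m from the base axis. Payload 6.8 kg.
Tool frame: the origin (TCP) lies midway between the tips of the shut fingers; the grasp point (between the pads) lies 19 mm behind it; z points along the fingers, x is the direction in which the jaws open and shut, and the axes are right-handed (so a half turn about z gives the same grasp; the last joint's range is limited). The gripper opens to 85 mm and grips with 20 to 120 N. Pads are 22 mm wide; open, the fingers measure 114 mm over their backs; the gripper's body (76 mm by 85 mm) begins 54 mm behind the grasp point. The pads swing forward as they close: fully open they stand 13 mm farther back than shut.
Start: joints at [-0.108, 0.477, 0.022, 1.555, -0.011, 1.109, -0.083], TCP at [0.675, 0, 0.231] pointing down, gripper open.
Joint ranges: [-2.96, 2.96], [-0.34, 2.1], [-1.41, 1.46], [0.24, 2.44], [-1.37, 4.51], [0.17, 1.92], [-2.96, 2.96]. Speed limits (rad/s): [2.39, 2.39, 3.14, 3.14, 3.14, 3.14, 3.14].

INTERFACE

Orientations are given as a unit quaternion [w, x, y, z].
In Python, from station import bot gives the robot as it stands.
- The arm moves only by the tool step_arm, never from a script. Its argument "increments" is a list of rows, each a list of 7 numbers: the shift along the tool's x, y, z in cm, then the turn, a rotation vector about the tool's x, y, z in degrees, then the closure, from 0 (fully open) to 1 (shut). A call has 1 to 20 rows; each row shifts and turns the commanded pose from where the row before left it, along the tool's axes as they then stand; what a row does not reach is not made up. A row lasts 1/10 s, in which the tool goes at most 50 mm and 8.59 degrees, less where a joint would pass 70% of its speed; a pose out of reach is approached as far as the arm can. A call is refused whole if a number of a shift passes 5 or a number of a turn 8.59, either way. A call with a gripper value outside its range is refused whole. The fingers move at their own pace and stop on an object; "squeeze" is the grip in N (left out, the last holds). Time passes only in rows, so rows that do not move let the fingers close. It gives the time, the measured TCP pose, the force and the opening at its end, in the units of the state.
- bot.get_obs(): the state, without advancing time (a new reading comes with each control period).
- bot.read_camera(name): name is "scene" or "side" or "wrist"; returns a dict with "pixels" (384x512x3 uint8, red, green, blue), "vertical_fov" (degrees; the focal length in pixels is half the picture's height over the tangent of half this angle, whatever the lens; pixels are square), "cx", "cy" (the principal point, pixels), "k1" (the pictures are not rectified: a ray, as slopes to the right and down, at radius r is drawn at 1 + k1 r^2 times it, then the intrinsics apply), "camera_from_world" (4x4, takes a point from world to camera coordinates). Camera axes: x right, y down, z forward; pixel columns grow to the right and rows downward; lengths in m; the calibration is good to about 2 mm. A picture is of the moment at which its call begins. There is no depth.
- bot.hand_in(): hands the job in, once; it reports no verdict.
Trained networks look in a picture, given as the dict that the camera call returned (one of the last four; its "shot" number tells which), for a name from the list of things; names that differ only in an ending like _2 or _b are one class to them, and where a whole thing is asked for, a point or a joint stands for the part that bears it (a point fixed in the world has none). Each returns a list of dicts, best first, with "score" (0 to 1); they miss things now and then, are a little off and sometimes report something else, mostly with a low value. They report only what shows in the picture. A call takes as long as a camera call. They do not tell look-alikes from the thing itself.
- bot.find_in(picture, query): "point" ([column, row] in pixels, amid what is visible of it).
- bot.cut_out(picture, query): "pixels" (384x512 bool, what is visible of it) and "point" ([column, row] in pixels, amid what is visible of it).
- bot.pinpoint(picture, query): "point" ([column, row] in pixels: a listed point, or the origin of a listed thing).
The state is a dict: "t": time; "q": joint angles; "joint_vel": joint speeds; "joint_torque": joint torques, N m; "eef_pos": TCP position; "tool_rot": TCP orientation; "contact_force": force on the tool from outside, world axes, zero at the start; "torque": the same for the moment, N m; "gripper_width": opening from 0.0 (shut) to 1.0 (fully open).
Only numpy, scipy, OpenCV 4.12 (cv2) and the standard library are available. Lean on these libraries where they do the work, as an engineer would, in place of code of your own. Each camera call takes 0.05 s, during which the arm holds its last target.

TASK

The border stone is stuck flush in the pocket of the sloping jig: take the cranked push-out bar, feel for the knock-out hole in the jig's underside with its upturned tip and, without forcing the jig, poke the stone up until it stands clearly proud (about 25 mm). Take the bar away and stand it upright on its foot on the bench again, then draw the stone out and lay it gently, the right way up, in the gap in the border row on the setting board, in line with the row. Leave everything else on the bench where it is.

Things in the scene. Friction and masses are not known exactly. Their poses are not given: they have to be found in the camera images.
- jig: fixed jig: aluminium block 124 x 74 x 40 mm sloping at 30 deg on two steel end legs, base plate 8 mm thick (x -83 to 163, y +-45 mm). Origin on the bench under the pocket floor's centre; z up, x level towards the high end (low end nearer the robot), y level, across. Pocket axis (-0.5, 0, 0.866) in this frame, 30 deg from vertical; uphill along the slope is (0.866, 0, 0.5)
- jig_seat (a point): centre of the pocket's floor, 110 mm above the jig's origin: where the stone's underside centre is when fully down (1 mm play). Pocket 92 (along the slope) x 46 (y) x 40 mm deep, side walls 14 mm
- jig_top (a point): centre of the pocket's mouth, 40 mm up the pocket axis from the floor. A sprung rubber pad in the +y wall, in the pocket's upper half, grips the stone: pushing it up takes about 8 to 12 N, and it then stays up by itself while at least 12 mm of it is still in the pocket
- jig_sole (a point): centre of the sole plate's underside, 12 mm below the pocket floor along the pocket axis. Sole 12 mm thick, 74 mm wide. Its one knock-out hole, 20 mm along the slope x 28 mm (y), is central in y but lies anywhere up to 16 mm uphill or downhill of this point: hidden, to be felt for. Open from both y sides below; the legs, square to the slope, are over 60 mm uphill and downhill
- stone: the border stone in the jig: sandstone block 90 (x) x 44 (y) x 40 (z) mm, about 0.3 kg. Origin at the centre of its underside; z is its upper side, along the pocket's axis in the jig. At the start its top is flush with the jig's top. Both ends are alike
- bar: cranked steel push-out bar, 0.4 kg, standing on its foot. Origin under the foot on the handle's axis, z up the handle. Handle 20 (x) x 18 (y) mm, top at 172 mm. Foot 10 mm thick, x +-22, y +16 to -76 mm. At y = -64 mm a 12 mm round tip stands up to 58 mm above the underside, parallel to the handle. Grip the handle's y faces near the top, so that the hand stays above the jig
- bar_tip (a point): top end of the bar's upturned tip, at (0, -64, 58) mm of the bar
- board: fixed plywood setting board 340 (x) x 200 (y) x 18 mm. Origin at its underside's centre. A border row runs in x along y = +65 mm: two fixed border stones 90 x 44 x 38 mm at x = -106 and +106 mm leave a gap 122 mm long. Low mosaic stones up to 12 mm high lie at y below 0
- gap (a point): centre of the gap on the board's upper face, 18 mm above the board's underside, at (0, 65) mm of the board: where the stone's underside centre belongs, with its long side along the board's x
- spare: bystander: spare sandstone block 80 x 50 x 36 mm
- brush: bystander: hand brush lying flat
- jar: bystander: jar 66 mm wide, 100 mm tall
- cup: bystander: grey plastic cup 72 mm wide, 90 mm tall
- trowel: bystander: spatula lying flat
Mind the look-alikes: they are no part of the job. Leave any black or orange look-alike of the stone alone.

How it is judged:
By the outcome, as a careful person would: the job done as asked, in the order asked, and still so for the second after the job is handed in, with the robot touching nothing.
It also fails if it takes over 72 s, if anything falls off the work surface, if the arm or the gripper's body presses on something with over 40 N, if the wrist force passes 120 N, or if a joint passes its speed limit or range.

## Working session

There is one attempt and no reset: what is moved stays moved. The work goes in short steps, Python scripts to look and compute and a tool call to move; the robot and the scene stay as the last step left them, time stands still between calls to the robot, and variables do not carry over. Pictures are saved under pics/ and viewed, and the job is handed in when it is done.

Besides the shell and the picture viewer there is one more tool, called by a JSON object that holds its "api" and its "payload". step_arm: Moves the arm, as the interface text tells. Its arguments: {"type":"object","properties":{"increments":{"type":"array"},"squeeze":{"type":"number"}},"required":["increments"]}

```bash
ls; mkdir -p pics; python3 - <<'E'
from station import bot
import cv2
for n in ["scene","side","wrist"]:
    p=bot.read_camera(n)
    cv2.imwrite(f"pics/a_{n}.png",p["pixels"][:,:,::-1])
    print(n,p["vertical_fov"],p["cx"],p["cy"],p["k1"],p["camera_from_world"].round(3).tolist() if hasattr(p["camera_from_world"],'round') else p["camera_from_world"],p["shot"])
    for q in ["jig_seat","jig_top","jig_sole","jig","stone","bar","bar_tip","board","gap","spare","jar","cup","brush","trowel"]:
        r=bot.pinpoint(p,q)
        print(q,[(round(float(d["score"]),2),[round(float(v),1) for v in d["point"]]) for d in r[:3]])
print(bot.get_obs())
E
```

```text
pics
scene 57.77216201908648 256.06508674229815 195.63437078064302 0.033616626491477376 [[-0.674, 0.739, 0.013, 0.358], [0.553, 0.516, -0.655, -0.25], [-0.491, -0.434, -0.756, 1.52], [0.0, 0.0, 0.0, 1.0]] 1
jig_seat [(0.82, [245.8, 206.3]), (0.16, [313.1, 198.9])]
jig_top [(0.81, [247.6, 195.2]), (0.72, [247.9, 207.9])]
jig_sole [(0.94, [247.0, 208.6])]
jig [(0.94, [247.8, 228.0])]
stone [(0.72, [244.9, 207.7]), (0.58, [194.9, 220.7]), (0.48, [229.3, 197.3])]
bar [(0.66, [322.9, 262.6]), (0.56, [194.1, 167.9])]
bar_tip [(0.72, [302.3, 243.2])]
board [(0.78, [182.2, 165.6])]
gap [(0.69, [194.8, 167.1]), (0.42, [246.1, 228.4])]
spare []
jar [(0.63, [313.9, 305.5])]
cup [(0.71, [271.9, 297.7])]
brush [(0.65, [310.7, 195.3])]
trowel [(0.87, [395.1, 245.9])]
side 45.11934633500384 257.1247849185893 195.0766248659235 -0.10297297294513678 [[-0.858, -0.514, -0.014, 0.484], [-0.349, 0.602, -0.718, 0.262], [0.377, -0.611, -0.696, 1.207], [0.0, 0.0, 0.0, 1.0]] 2
jig_seat [(0.58, [231.2, 194.7])]
jig_top [(0.75, [238.9, 185.8]), (0.69, [232.0, 194.5])]
jig_sole [(0.7, [234.9, 195.6]), (0.23, [23
[... 848 characters left out ...]
 'q': array([-0.1080843 ,  0.47698614,  0.02237645,  1.55541527, -0.01148355,
        1.10930811, -0.08310979]), 'joint_vel': array([-0.00061615, -0.00099034, -0.00048514, -0.00173285, -0.00100497,
       -0.00187917, -0.00056708]), 'joint_torque': array([-4.74367807e-04, -5.96315575e+01,  1.60633374e+00, -2.81538802e+01,
        1.25120510e-02,  1.66159443e-03,  2.85264697e-06]), 'eef_pos': array([6.75006132e-01, 5.05727413e-06, 2.31310294e-01]), 'tool_rot': array([-5.37929893e-06,  1.00000000e+00, -9.25337582e-06,  5.31487593e-06]), 'contact_force': array([-0.0720154 , -0.48599952,  0.29956638]), 'torque': array([-0.04334811,  0.05964729, -0.02824442]), 'gripper_width': 1.0020700348784017}
```

```bash
python3 - <<'E'
import cv2
for n in ["scene","side","wrist"]:
    im=cv2.imread(f"pics/a_{n}.png")
    cv2.imwrite(f"pics/b_{n}.png",cv2.resize(im,(800,600),interpolation=cv2.INTER_CUBIC))
E
```

```text
(no output)
```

View pics/b_scene.png

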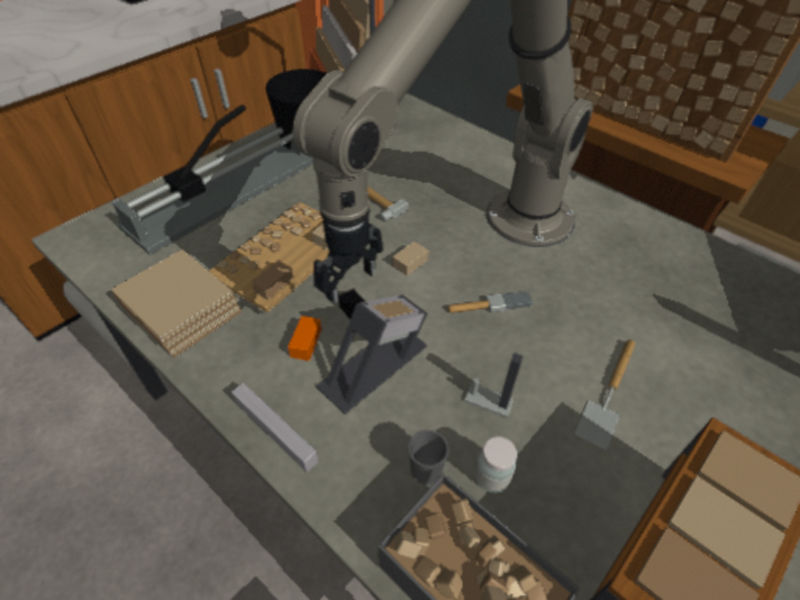

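View pics/b_side.png

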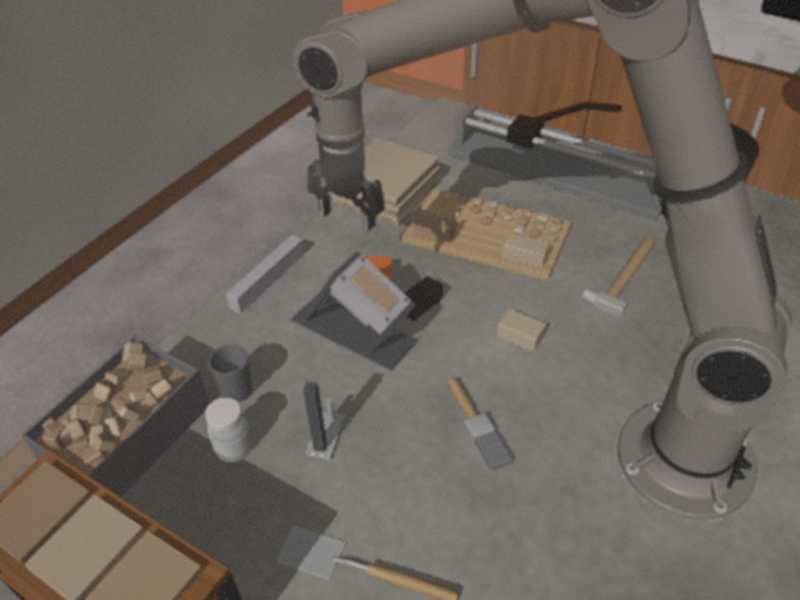

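View pics/b_wrist.png

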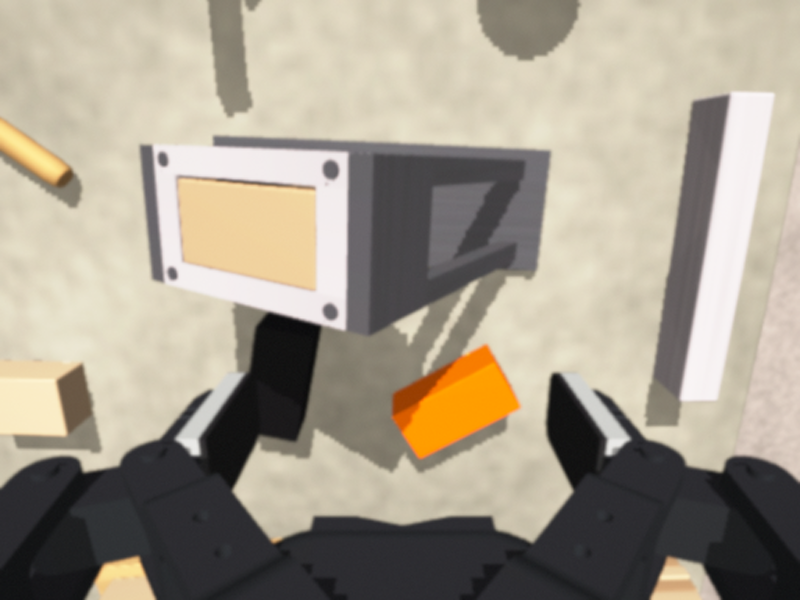

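```bash
cat > h.py <<'E'
import numpy as np, cv2
from scipy.optimize import least_squares
def cam(p):
    f=192/np.tan(np.radians(p["vertical_fov"])/2)
    return dict(f=f,cx=p["cx"],cy=p["cy"],k1=p["k1"],T=np.array(p["camera_from_world"]))
def proj(c,X):
    X=np.atleast_2d(X); Y=X@c["T"][:3,:3].T+c["T"][:3,3]
    s=Y[:,:2]/Y[:,2:]; r2=(s**2).sum(1,keepdims=True)
    s=s*(1+c["k1"]*r2); return s*c["f"]+[c["cx"],c["cy"]]
def ray(c,uv):
    s=(np.array(uv,float)-[c["cx"],c["cy"]])/c["f"]; u=s.copy()
    for _ in range(20): u=s/(1+c["k1"]*(u@u))
    R=c["T"][:3,:3]; o=-R.T@c["T"][:3,3]; d=R.T@np.array([u[0],u[1],1]); return o,d
def onz(c,uv,z):
    o,d=ray(c,uv); return o+d*(z-o[2])/d[2]
def tri(cs,uvs):
    r=least_squares(lambda X:np.concatenate([(proj(c,X)[0]-u) for c,u in zip(cs,uvs)]),[0.65,0.1,0.1]); return r.x,np.sqrt(np.mean(r.fun**2))
def Rz(a): return np.array([[np.cos(a),-np.sin(a),0],[np.sin(a),np.cos(a),0],[0,0,1]])
def fit(obs,x0):
    """obs: list of (cam, localpt, uv); pose x,y,yaw (z=0)"""
    def f(x): return np.concatenate([proj(c,Rz(x[2])@np.array(l)+[x[0],x[1],0])[0]-u for c,l,u in obs])
    r=least_squares(f,x0,loss="soft_l1",f_scale=1.5); return r.x,f(r.x).reshape(-1,2)
E
python3 - <<'E'
from station import bot
from h import *
import pickle
C={}
for n in ["scene","side","wrist"]:
    p=bot.read_camera(n); C[n]=cam(p)
    if n!="x":
        im=p["pixels"][:,:,::-1].copy()
        np.save(f"pics/{n}.npy",im)
pickle.dump(C,open("C.pkl","wb"))
S,D,W=C["scene"],C["side"],C["wrist"]
for n,a,b in [("seat",[245.8,206.3],[231.2,194.7]),("top",[247.7,195.2],[238.9,185.8]),("sole",[247,208.6],[234.9,195.6]),("jig",[247.8,228],[235.7,217.5]),("bar",[322.9,262.6],[206.7,288]),("tip",[302.3,243.2],[210.8,253]),("board",[182.2,165.6],[307,152.5]),("gap",[194.8,167.1],[305.2,160])]:
    X,e=tri([S,D],[a,b]); print(n,X.round(4),round(e,2))
def crop(n,x,y,w,h,k,out):
    im=np.load(f"pics/{n}.npy")[y:y+h,x:x+w]
    cv2.imwrite(out,cv2.resize(im,None,fx=k,fy=k,interpolation=cv2.INTER_CUBIC))
crop("scene",195,180,150,110,5,"pics/c_jig_s.png")
crop("side",180,150,150,150,4,"pics/c_jig_d.png")
crop("scene",130,120,130,90,6,"pics/c_bd_s.png")
crop("side",250,110,120,80,6,"pics/c_bd_d.png")
E
```

```text
seat [0.6204 0.0401 0.1074] 2.0
top [0.6011 0.0288 0.1401] 1.46
sole [0.6148 0.0358 0.0965] 0.57
jig [6.176e-01 3.880e-02 6.000e-04] 0.23
bar [ 0.5471  0.2993 -0.0033] 1.77
tip [0.5727 0.23   0.0591] 0.85
board [ 0.5725 -0.363  -0.0041] 0.35
gap [ 0.5524 -0.3071  0.0101] 0.43
```

View pics/c_jig_s.png

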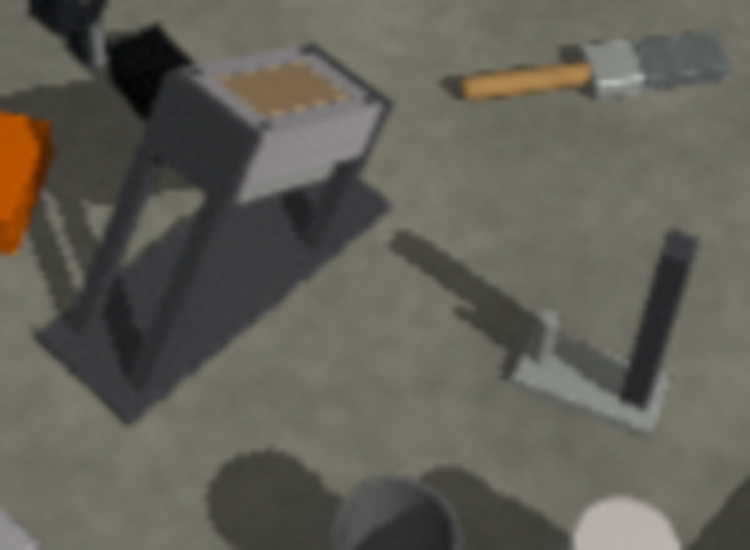

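View pics/c_jig_d.png

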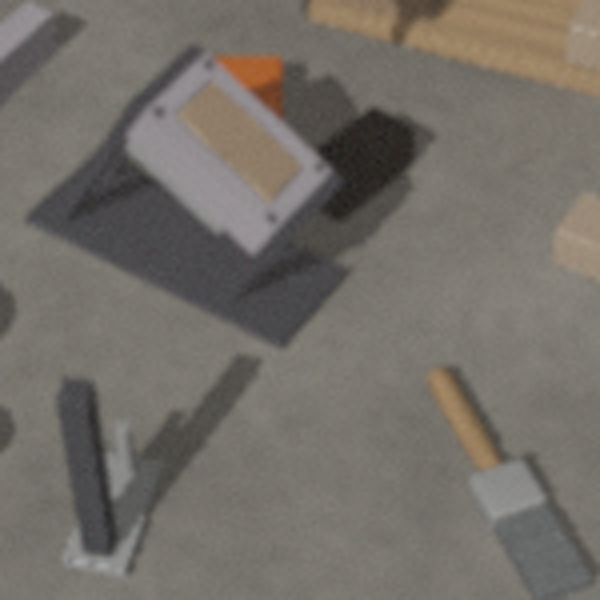

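View pics/c_bd_s.png

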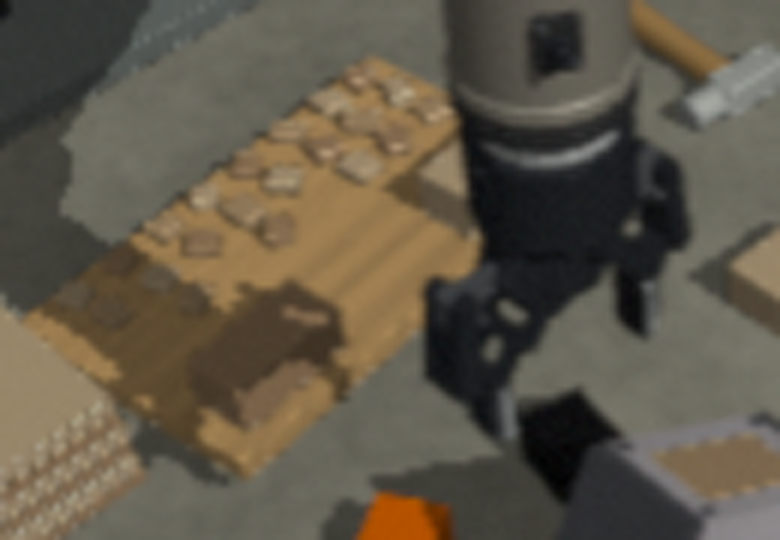

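View pics/c_bd_d.png

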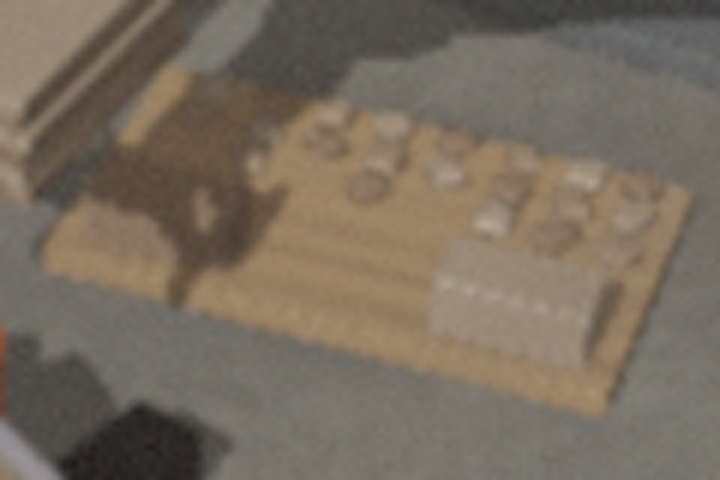

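```bash
cat > fitall.py <<'E'
from h import *
import pickle
C=pickle.load(open("C.pkl","rb")); S,D,W=C["scene"],C["side"],C["wrist"]
js=lambda x,y:np.array([195+x/5,180+y/5]); jd=lambda x,y:np.array([180+x/4,150+y/4]); w=lambda x,y:np.array([x,y])/1.5625
bs=lambda x,y:np.array([130+x/6,120+y/6]); bd=lambda x,y:np.array([250+x/6,110+y/6])
top=np.array([-20,0,144.64])/1e3; u=np.array([.866,0,.5]); 
def T(a,b,h=62,k=37): return top+u*a*h/1e3+np.array([0,b*k/1e3,0])
B=lambda x,y,z:np.array([x,y,z])/1e3
jig=[(S,T(1,-1),js(188,70)),(S,T(1,1),js(265,128)),(S,T(-1,1),js(390,102)),(S,T(-1,-1),js(310,45)),
(D,T(-1,-1),jd(340,180)),(D,T(-1,1),jd(258,255)),(D,T(1,1),jd(128,130)),(D,T(1,-1),jd(205,52)),
(W,T(-1,1),w(141,145)),(W,T(-1,-1),w(154,281)),(W,T(1,1),w(350,152)),(W,T(1,-1),w(347,330)),
(W,T(-1,1,45,22),w(180,178)),(W,T(-1,-1,45,22),w(182,262)),(W,T(1,1,45,22),w(316,188)),(W,T(1,-1,45,22),w(316,290)),
(S,B(163,-45,4),js(38,335)),(S,B(163,45,0),js(128,425)),(S,B(-83,45,4),js(390,207)),
(D,B(163,45,4),jd(28,217)),(D,B(-83,45,0),jd(285,347)),(D,B(-83,-45,4),jd(350,268)),
(S,B(0,0,0),np.array([247.8,228])),(D,B(0,0,0),np.array([235.7,217.5]))]
bar=[(S,B(22,-76,5),js(512,378)),(S,B(22,16,0),js(652,432)),(S,B(-22,16,5),js(668,380)),(S,B(0,0,172),js(682,243)),(S,B(0,-64,58),js(550,318)),
(D,B(0,-64,58),jd(125,425)),(D,B(22,16,5),jd(68,560)),(D,B(-22,16,0),jd(128,573)),(D,B(0,0,172),jd(75,385)),
(S,B(0,-64,58),np.array([302.3,243.2])),(D,B(0,-64,58),np.array([210.8,253])),(S,B(0,0,0),np.array([322.9,262.6])),(D,B(0,0,0),np.array([206.7,288]))]
board=[(S,B(170,100,0),bs(245,475)),(S,B(170,-100,10),bs(20,318)),(S,B(-170,-100,18),bs(372,58)),
(D,B(-170,100,0),bd(605,412)),(D,B(-170,-100,18),bd(690,188)),(D,B(170,100,9),bd(45,258)),(D,B(170,-100,18),bd(178,65)),
(S,B(0,65,18),np.array([194.8,167.1])),(D,B(0,65,18),np.array([305.2,160])),(S,B(0,0,0),np.array([182.2,165.6])),(D,B(0,0,0),np.array([307,152.5]))]
for n,o,x0 in [("jig",jig,[.62,.04,0]),("bar",bar,[.547,.3,.35]),("board",board,[.57,-.36,.35])]:
    x,r=fit(o,x0); print(n,x.round(4),np.degrees(x[2]).round(2)); print(r.round(1).tolist())
E
python3 fitall.py
```

```text
jig [ 0.6186  0.0349 -0.0443] -2.54
[[-2.7, -0.9], [-1.3, 0.8], [-2.5, 0.1], [-2.5, -0.5], [-2.6, -2.9], [3.4, -6.1], [3.5, -5.3], [-0.2, -0.3], [7.5, -0.7], [6.9, 1.2], [-1.0, -0.2], [-0.7, 0.1], [-2.6, -1.6], [0.2, -0.8], [-0.9, -0.2], [-0.7, -0.1], [-1.3, 0.2], [-1.1, 0.1], [-0.4, -0.8], [-1.5, 0.2], [-1.1, 0.7], [-0.9, 0.7], [-1.2, -0.7], [0.2, -0.6]]
bar [0.5467 0.2967 0.3389] 19.42
[[-0.8, 0.0], [-1.3, 0.2], [-0.6, -1.3], [-1.0, -0.7], [-0.8, -1.1], [-1.0, 0.1], [-1.1, 0.8], [0.0, 1.4], [0.3, 1.2], [1.9, -0.7], [-0.6, 3.4], [-1.8, -3.4], [-1.0, 0.3]]
board [ 0.5611 -0.3728  0.1239] 7.1
[[0.1, 0.8], [-0.8, 1.9], [0.2, -1.2], [-0.8, 2.0], [0.5, 1.1], [-1.0, 0.3], [-1.9, 0.1], [-0.3, -0.9], [0.4, -2.5], [0.7, -2.9], [4.4, -1.8]]
```

```bash
sed -i 's/^for n,o,x0 in/jig=[o for i,o in enumerate(jig) if i not in (4,5,6,8,9)]; bar=[o for i,o in enumerate(bar) if i not in (10,11)]; board=board[:9]\nfor n,o,x0 in/' fitall.py; cat >> fitall.py <<'E'
print("jar",onz(S,[313.9,305.5],0),onz(D,[149.1,284.9],0),"cup",onz(S,[271.9,297.7],0))
E
python3 fitall.py
cat >> h.py <<'E'
from scipy.spatial.transform import Rotation as Ro
def rot(q): return Ro.from_quat([q[1],q[2],q[3],q[0]])
def tool(xdir,zdir):
    z=np.array(zdir,float); z/=np.linalg.norm(z); x=np.array(xdir,float); x-=z*(x@z); x/=np.linalg.norm(x)
    return Ro.from_matrix(np.column_stack([x,np.cross(z,x),z]))
def delta(p0,R0,p1,R1):
    """translate first in tool R0 axes (cm), then rotvec deg"""
    return (R0.inv().apply(np.array(p1)-p0)*100).round(2),np.degrees((R0.inv()*R1).as_rotvec()).round(2)
E
```

```text
jig [ 0.619   0.0347 -0.0404] -2.31
[[-2.8, -0.8], [-1.4, 0.9], [-2.6, 0.1], [-2.7, -0.5], [-0.3, -0.3], [-0.6, -0.1], [0.1, 0.2], [-2.3, -1.1], [0.8, -0.3], [-0.5, -0.0], [-0.0, 0.1], [-1.4, 0.3], [-1.1, 0.2], [-0.5, -0.9], [-1.6, 0.2], [-1.1, 0.6], [-1.0, 0.5], [-1.3, -0.6], [0.2, -0.6]]
bar [0.5465 0.2965 0.3473] 19.9
[[-0.8, 0.1], [-1.3, 0.1], [-0.7, -1.5], [-1.0, -0.7], [-0.9, -1.0], [-1.1, 0.1], [-1.0, 0.9], [0.2, 1.3], [0.4, 1.2], [1.8, -0.6], [-0.9, 0.3]]
board [ 0.5597 -0.3745  0.1226] 7.02
[[0.1, 0.3], [-0.7, 1.5], [0.3, -1.5], [-0.3, 1.8], [1.1, 1.0], [-0.4, 0.1], [-1.3, -0.1], [-0.4, -1.3], [1.0, -2.7]]
jar [0.68796924 0.37101326 0.        ] [0.68560554 0.36668869 0.        ] cup [0.75326841 0.26540116 0.        ]
```

```bash
python3 - <<'E'
from h import *
p0=np.array([.675,0,.2313]);R0=rot([0,1,0,0])
th=np.radians(19.9); y=np.array([-np.sin(th),np.cos(th),0])
R1=tool(-y,[0,0,-1])
print(delta(p0,R0,[.5465,.2965,.24],R1))
E
```

```text
(array([-12.85, -29.65,  -0.87]), array([ 0. ,  0. , 70.1]))
```

{"api": "step_arm", "payload": {"increments": [[-1.2,-2.95,-0.3,0,0,0,0],[-1.3,-2.95,-0.3,0,0,0,0],[-1.3,-2.95,-0.3,0,0,0,0],[-1.3,-2.95,0,0,0,0,0],[-1.3,-2.95,0,0,0,0,0],[-1.3,-2.95,0,0,0,0,0],[-1.3,-2.95,0,0,0,0,0],[-1.3,-3,0,0,0,0,0],[-1.3,-3,0,0,0,0,0],[-1.25,-3,0,0,0,0,0],[0,0,0,0,0,7,0],[0,0,0,0,0,7,0],[0,0,0,0,0,7,0],[0,0,0,0,0,7,0],[0,0,0,0,0,7,0],[0,0,0,0,0,7,0],[0,0,0,0,0,7,0],[0,0,0,0,0,7,0],[0,0,0,0,0,7,0],[0,0,0,0,0,7,0]]}}

```text
t: 4.4
eef_pos: [0.5465, 0.2965, 0.2404]
tool_rot: [-0.0, 0.818, -0.576, 0.0]
contact_force: [0.2, -0.1, 0.6]
gripper_width: 1.002
```

```bash
cat > look.py <<'E'
import sys
from station import bot
from h import *
import pickle
def look(n,tag,grid=None):
    p=bot.read_camera(n); im=p["pixels"][:,:,::-1].copy(); np.save(f"pics/{tag}.npy",im); pickle.dump(cam(p),open(f"pics/{tag}.pkl","wb"))
    cv2.imwrite(f"pics/{tag}.png",cv2.resize(im,(800,600),interpolation=cv2.INTER_CUBIC)); return p,im
if __name__=="__main__":
    for a in sys.argv[1:]:
        n,t=a.split(":"); look(n,t)
    o=bot.get_obs(); print({k:np.round(v,4) for k,v in o.items() if k not in("joint_vel","joint_torque")})
E
python3 look.py wrist:d1
```

```text
{'t': np.float64(4.45), 'q': array([-0.7198,  0.3823,  0.1614,  1.6884, -0.0683,  1.0761, -1.7699]), 'eef_pos': array([0.5465, 0.2966, 0.2404]), 'tool_rot': array([-1.000e-04,  8.161e-01, -5.780e-01,  0.000e+00]), 'contact_force': array([ 0.467 ,  0.0606, -0.3758]), 'torque': array([ 0.0094, -0.0265, -0.0193]), 'gripper_width': np.float64(1.0001)}
```

View pics/d1.png

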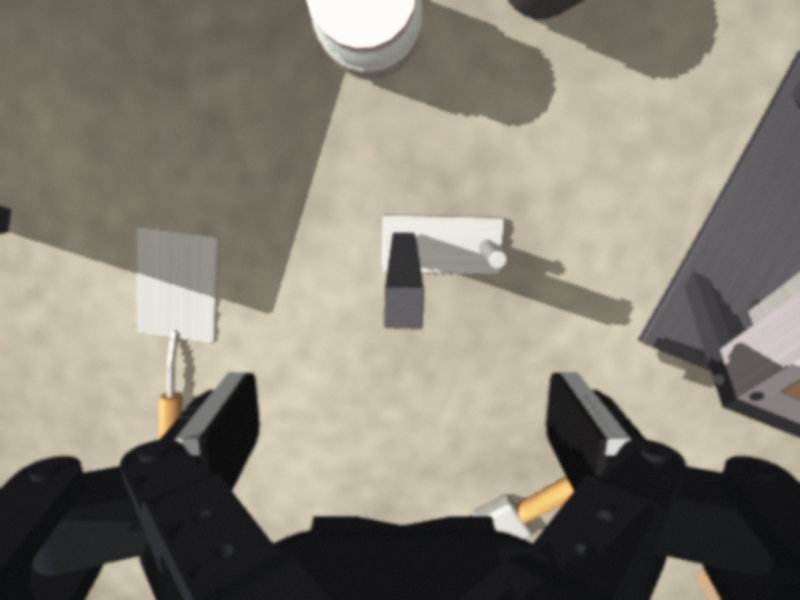

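```bash
python3 - <<'E'
from h import *
import pickle
W=pickle.load(open("pics/d1.pkl","rb"))
k=1.5625
B=lambda x,y,z:np.array([x,y,z])/1e3
# camera at bar +x side? image up=tool -y
obs=[]
for l,uv in [(B(10,9,172),(385,288)),(B(10,-9,172),(422,288)),(B(-10,-9,172),(423,327)),(B(-10,9,172),(386,327)),(B(22,16,10),(383,216)),(B(22,-76,10),(503,219)),(B(-22,-76,8),(503,273)),(B(0,-64,58),(497,260))]:
    obs.append((W,l,np.array(uv)/k))
x,r=fit(obs,[.5465,.2965,.347]);print(x,np.degrees(x[2]),r.round(1).tolist())
E
```

```text
[0.54896439 0.29628712 0.32400352] 18.56403446246358 [[-0.3, -0.8], [1.8, -0.3], [0.2, 1.7], [-1.3, 1.3], [-0.1, -0.5], [0.6, -0.8], [-2.5, 0.3], [0.6, -0.7]]
```

{"api": "step_arm", "payload": {"increments": [[0.1,-0.2,1.5,0,0,0.5,0],[0,0,2,0,0,0,0],[0,0,2,0,0,0,0],[0,0,2,0,0,0,0],[0,0,1.5,0,0,0,0],[0,0,0.9,0,0,0,0],[0,0,0.5,0,0,0,0],[0,0,0,0,0,0,0.5],[0,0,0,0,0,0,0.8],[0,0,0,0,0,0,1],[0,0,0,0,0,0,1],[0,0,0,0,0,0,1],[0,0,0,0,0,0,1],[0,0,0,0,0,0,1],[0,0,0,0,0,0,1]], "squeeze": 110}}

```text
t: 5.95
eef_pos: [0.5489, 0.2967, 0.137]
tool_rot: [-0.0, 0.817, -0.577, 0.0]
contact_force: [-1.7, 0.9, 5.6]
gripper_width: 0.196
```

```bash
python3 look.py wrist:d2
```

```text
{'t': np.float64(6.0), 'q': array([-0.7024,  0.4945,  0.1438,  1.7762, -0.0891,  0.8763, -1.7489]), 'eef_pos': array([0.5489, 0.2967, 0.137 ]), 'tool_rot': array([-4.000e-04,  8.167e-01, -5.771e-01, -0.000e+00]), 'contact_force': array([-2.5092,  0.7844,  5.6103]), 'torque': array([-0.1841,  0.3548, -0.0614]), 'gripper_width': np.float64(0.1957)}
```

View pics/d2.png

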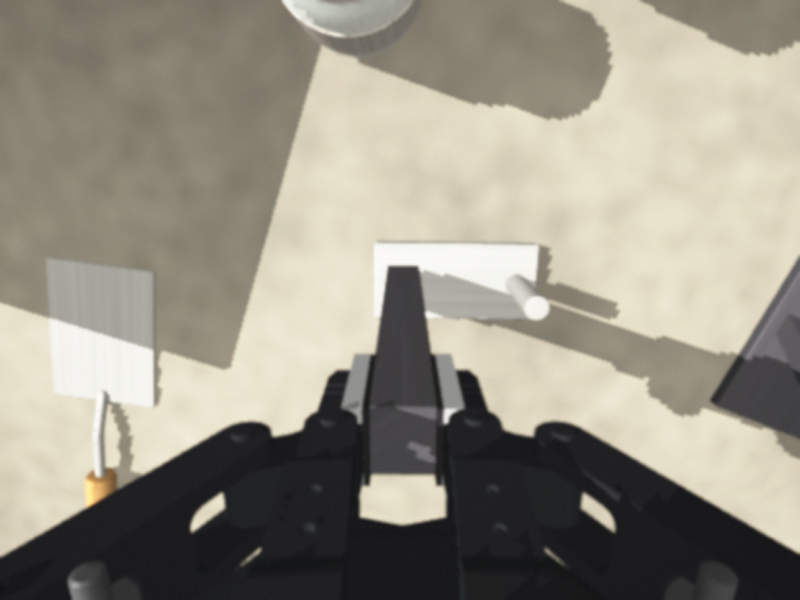

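```bash
python3 - <<'E'
from h import *
import pickle
W=pickle.load(open("pics/d2.pkl","rb"))
k=1.5625
B=lambda x,y,z:np.array([x,y,z])/1e3
obs=[(W,l,np.array(uv)/k) for l,uv in [(B(22,16,10),(375,241)),(B(22,-76,10),(538,244)),(B(-22,-76,8),(538,320)),(B(0,-64,58),(537,307)),(B(-10,9,172),(368,474)),(B(-10,-9,172),(440,474)),(B(10,9,172),(369,405)),(B(10,-9,172),(437,405)),(B(-22,16,10),(375,318))]]
x,r=fit(obs,[.5465,.2965,.347]);print(x,np.degrees(x[2]),r.round(1).tolist())
p=np.array([.5489,.2967,.137]);R=rot([-4e-4,.8167,-.5771,0])
for l in (B(0,0,0),B(0,-64,58)):
    X=Rz(x[2])@l+[x[0],x[1],0]; print(X,R.inv().apply(X-p))
print(R.as_matrix(), tool(-Rz(x[2])[:,1],[0,0,-1]).as_matrix())
print("tip at z58",onz(W,np.array([537,307])/k,.058))
E
```

```text
[0.54958866 0.29628379 0.32678835] 18.723593437631504 [[-0.1, 0.1], [1.2, -0.3], [-3.7, -1.8], [0.6, -0.1], [0.1, 0.3], [-1.0, 0.8], [-0.9, -0.2], [2.8, 0.4], [-0.0, -1.1]]
[0.54958866 0.29628379 0.        ] [ 0.00068554 -0.00042064  0.137     ]
[0.57013286 0.23567079 0.058     ] [0.06465275 0.00041773 0.0789699 ]
[[ 3.33940127e-01 -9.42594175e-01  4.61659936e-04]
 [-9.42594175e-01 -3.33939807e-01  6.53331606e-04]
 [-4.61659936e-04 -6.53331606e-04 -9.99999680e-01]] [[ 0.32100301 -0.94707817  0.        ]
 [-0.94707817 -0.32100301  0.        ]
 [ 0.         -0.         -1.        ]]
tip at z58 [0.56993137 0.23605647 0.058     ]
```

```bash
cat > plan.py <<'E'
from h import *
JIG=np.array([.619,.0347,-.0404])
def jp(l): return Rz(JIG[2])@np.array(l)+[JIG[0],JIG[1],0]
def jd(v): return Rz(JIG[2])@np.array(v)
AX=np.array([-.5,0,.8660254]); UP=np.array([.8660254,0,.5])
SOLE=np.array([0,0,.110])-.012*AX
TIP=np.array([.0645,0,.079])
def RJ(): return tool(jd([0,-1,0]),jd(-AX))
def tcp_for(s,y,a):  # slope offset, y, axis offset from sole (m)
    return jp(SOLE+UP*s+AX*a+np.array([0,y,0]))-RJ().apply(TIP)
E
python3 - <<'E'
from plan import *
p=np.array([.5489,.2967,.137]);R=rot([-4e-4,.8167,-.5771,0])
p1=p+[0,0,.06]; 
print(delta(p,R,p1,RJ()))
print(tcp_for(0,.08,-.018), delta(p1,RJ(),tcp_for(0,.08,-.018),RJ()))
E
```

```text
(array([-0., -0., -6.]), array([29.6 ,  5.74, 21.31]))
[0.6003562  0.18007162 0.15243524] (array([11.45, -2.63,  6.67]), array([0., 0., 0.]))
```

{"api": "step_arm", "payload": {"increments": [[0,0,-0.5,0,0,0,1],[0,0,-1,0,0,0,1],[0,0,-1.5,0,0,0,1],[0,0,-1.5,0,0,0,1],[0,0,-1.5,0,0,0,1],[0,0,0,3.7,0.718,2.664,1],[0,0,0,3.7,0.718,2.664,1],[0,0,0,3.7,0.718,2.664,1],[0,0,0,3.7,0.718,2.664,1],[0,0,0,3.7,0.718,2.664,1],[0,0,0,3.7,0.718,2.664,1],[0,0,0,3.7,0.718,2.664,1],[0,0,0,3.7,0.718,2.664,1],[1.4,-0.33,0.83,0,0,0,1],[2,-0.46,1.17,0,0,0,1],[2,-0.46,1.17,0,0,0,1],[2,-0.46,1.17,0,0,0,1],[2,-0.46,1.17,0,0,0,1],[2,-0.46,1.16,0,0,0,1],[0,0,0,0,0,0,1]]}}

```text
t: 8.0
eef_pos: [0.601, 0.174, 0.1515]
tool_rot: [0.177, -0.667, 0.699, -0.188]
contact_force: [0.1, -0.6, -3.3]
gripper_width: 0.193
```

```bash
python3 look.py wrist:e1 scene:e2 side:e3
```

```text
{'t': np.float64(8.15), 'q': array([-0.9328,  0.35  ,  0.4793,  2.1576,  0.4644,  0.2438, -2.5546]), 'eef_pos': array([0.6007, 0.18  , 0.1524]), 'tool_rot': array([ 0.1793, -0.6689,  0.6968, -0.1867]), 'contact_force': array([-0.2119,  1.0689, -2.7973]), 'torque': array([0.1807, 1.1436, 0.0592]), 'gripper_width': np.float64(0.1968)}
```

View pics/e1.png

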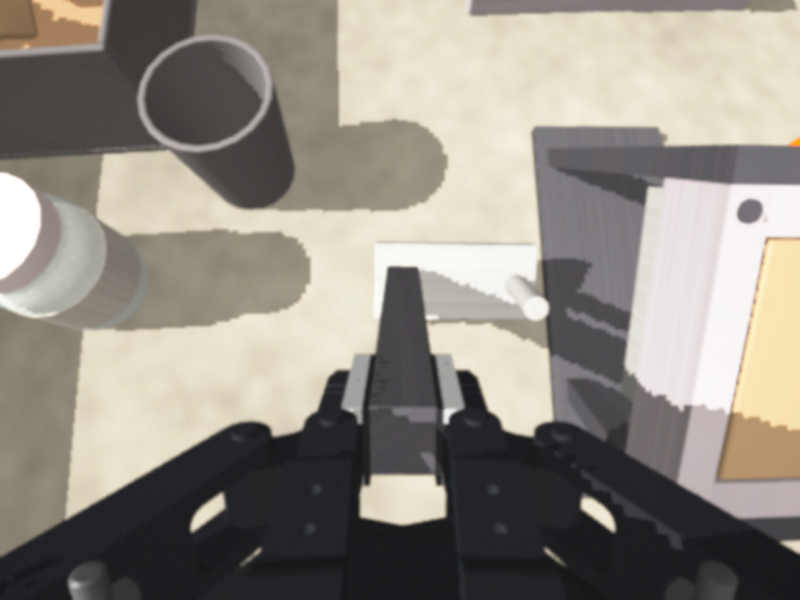

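View pics/e2.png

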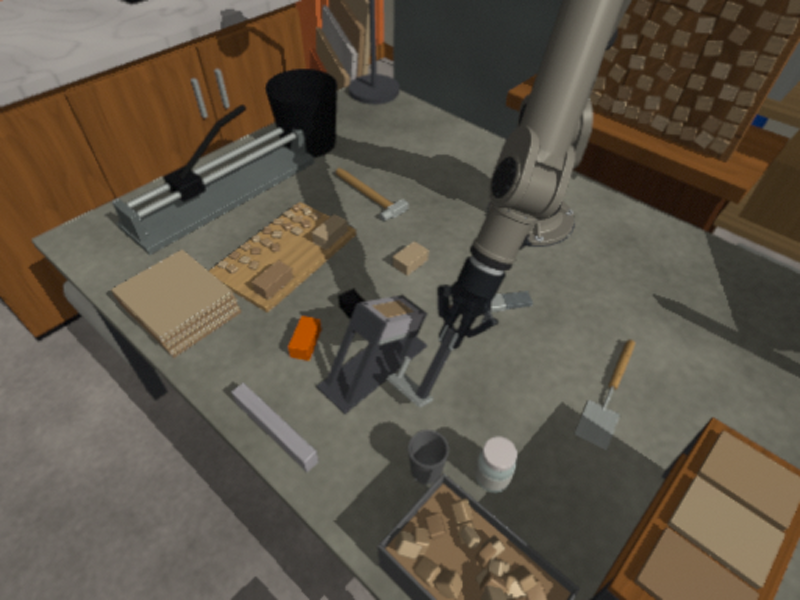

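View pics/e3.png

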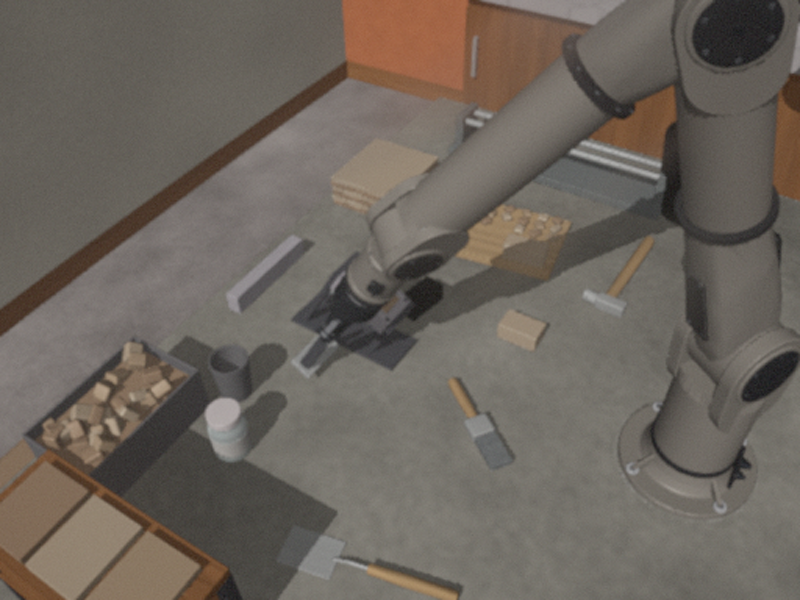

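```bash
cat > fit2.py <<'E'
exec(open("fitall.py").read().split("for n,o,x0 in")[0])
E=pickle.load(open("pics/e1.pkl","rb"))
e=[(E,T(1,1,46,23),w(769,238)),(E,T(-1,1,46,23),w(719,481)),(E,T(1,1),w(736,183)),(E,T(-1,1),w(679,512)),(E,B(163,45,8),w(533,128))]
for o in (e,e+jig):
    x,r=fit(o,[.619,.035,-.04]);print(x.round(4),np.degrees(x[2]));print(r.round(1).tolist())
E
python3 fit2.py
python3 - <<'E'
import numpy as np,cv2
im=np.load("pics/e1.npy")[70:360,320:512]; cv2.imwrite("pics/e1c.png",cv2.resize(im,None,fx=2,fy=2,interpolation=cv2.INTER_CUBIC)) 
E
```

```text
[ 0.6187  0.0331 -0.03  ] -1.718186503483148
[[0.6, -2.4], [0.9, 0.6], [-0.1, -0.1], [-1.3, 4.5], [-0.5, -2.8]]
[ 0.6187  0.034  -0.0341] -1.9562816053093015
[[-0.9, -2.5], [-1.0, 0.6], [-1.6, -0.4], [-3.3, 4.4], [-0.6, -2.9], [-2.9, -0.9], [-1.4, 0.7], [-2.8, -0.2], [-3.0, -0.7], [-0.2, -0.4], [-1.5, 0.8], [-0.0, 1.0], [-2.7, 0.4], [0.7, 1.0], [-1.1, 1.0], [-0.2, 1.0], [-1.3, 0.4], [-0.9, 0.2], [-0.7, -1.2], [-1.5, 0.3], [-0.7, 0.4], [-0.7, 0.3], [-1.4, -0.8], [0.4, -0.8]]
```

View pics/e1c.png

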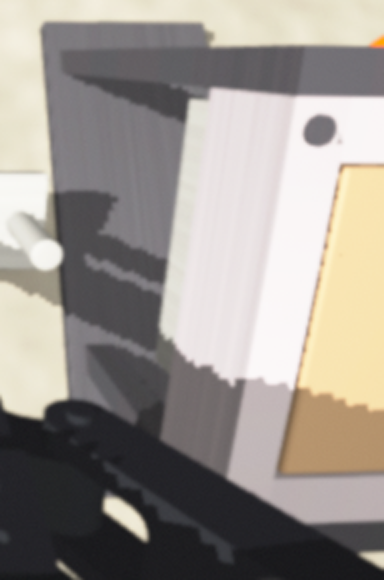

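```bash
sed -i 's/^JIG=.*/JIG=np.array([.6187,.0337,-.0325])/' plan.py; cat > where.py <<'E'
from plan import *
from station import bot
o=bot.get_obs(); p=o["eef_pos"]; R=rot(o["tool_rot"])
t=p+R.apply(TIP); l=Rz(JIG[2]).T@(t-[JIG[0],JIG[1],0])-SOLE
f=Rz(JIG[2]).T@o["contact_force"]
print("t",round(o["t"],2),"tip s,y,a mm",(np.array([l@UP,l[1],l@AX])*1e3).round(2),"F s,y,a",np.array([f@UP,f[1],f@AX]).round(2),"tq",np.round(o["torque"],2),"q",o["q"].round(3),"g",round(o["gripper_width"],3))
b=Rz(JIG[2]).T@R.as_matrix(); print("tool z in jig",b[:,2].round(3),"x",b[:,0].round(3))
E
python3 where.py; python3 - <<'E'
from plan import *
from station import bot
o=bot.get_obs();p=o["eef_pos"]; R=rot(o["tool_rot"])
t=p+R.apply(TIP); print(R.inv().apply(jp(SOLE-.015*AX)-t)*100)
print(np.degrees((R.inv()*RJ()).as_rotvec()))
E
```

```text
t 8.15 tip s,y,a mm [  1.09  80.82 -18.62] F s,y,a [-1.61  1.06 -2.3 ] tq [0.18 1.14 0.06] q [-0.933  0.35   0.479  2.158  0.464  0.244 -2.555] g 0.197
tool z in jig [ 0.5   -0.004 -0.866] x [-0.008 -1.    -0.   ]
[ 8.084084    0.04999766 -0.32834969]
[-0.00458764 -0.23694037 -0.41803708]
```

{"api": "step_arm", "payload": {"increments": [[1,0,-0.1,0,0,0,1],[1.5,0.02,-0.1,0,0,0,1],[1.5,0.02,-0.1,0,0,0,1],[1.5,0.02,-0.03,0,0,0,1],[1.5,0,0,0,0,0,1],[1.08,0,0,0,0,0,1],[0,0,0,0,0,0,1]]}}

```text
t: 8.85
eef_pos: [0.5943, 0.0972, 0.1546]
tool_rot: [0.178, -0.668, 0.698, -0.187]
contact_force: [-0.0, 0.2, -4.6]
gripper_width: 0.192
```

```bash
python3 where.py; python3 look.py wrist:f1 scene:f2
```

```text
t 8.85 tip s,y,a mm [ -1.23  -2.28 -14.7 ] F s,y,a [-2.32  0.21 -4.01] tq [0.16 1.15 0.  ] q [-0.724  0.287  0.403  2.221  0.48   0.193 -2.427] g 0.192
tool z in jig [ 0.499 -0.006 -0.866] x [-0.011 -1.     0.001]
{'t': np.float64(8.95), 'q': array([-0.7261,  0.288 ,  0.4016,  2.2198,  0.48  ,  0.1918, -2.4285]), 'eef_pos': array([0.5948, 0.0998, 0.1547]), 'tool_rot': array([ 0.1793, -0.6692,  0.6966, -0.1867]), 'contact_force': array([ 0.2416,  0.8425, -3.1604]), 'torque': array([0.1427, 1.1395, 0.0095]), 'gripper_width': np.float64(0.196)}
```

View pics/f1.png

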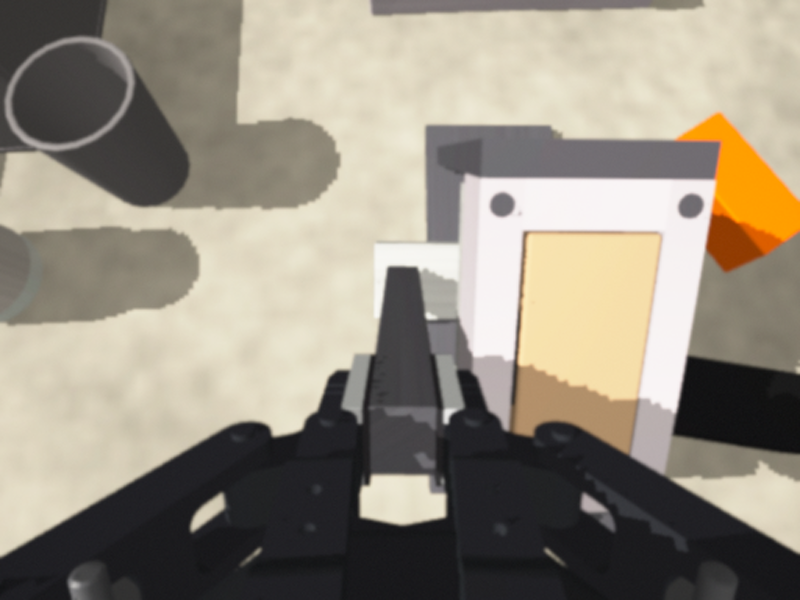

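View pics/f2.png

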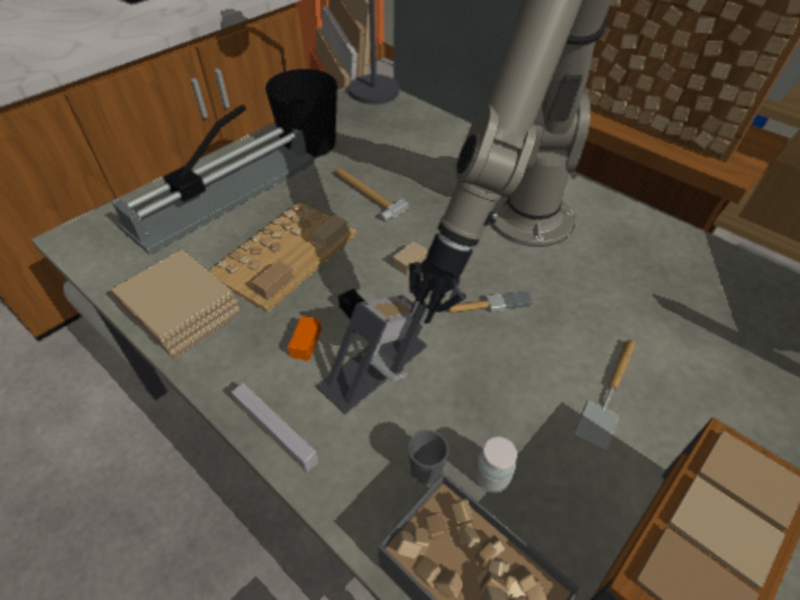

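{"api": "step_arm", "payload": {"increments": [[0,0,-0.3,0,0,0,1],[0,0,-0.3,0,0,0,1],[0,0,-0.3,0,0,0,1],[0,0,-0.2,0,0,0,1],[0,0,0,0,0,0,1]]}}

```text
t: 9.45
eef_pos: [0.5892, 0.0999, 0.1643]
tool_rot: [0.179, -0.669, 0.697, -0.187]
contact_force: [-0.2, 0.2, -3.6]
gripper_width: 0.198
```

```bash
python3 where.py
```

```text
t 9.45 tip s,y,a mm [-0.65  0.43 -3.94] F s,y,a [-1.99  0.17 -2.97] tq [0.14 1.18 0.05] q [-0.736  0.261  0.403  2.224  0.482  0.217 -2.429] g 0.198
tool z in jig [ 0.5   -0.004 -0.866] x [-0.008 -1.     0.   ]
```

{"api": "step_arm", "payload": {"increments": [[0,0,-0.15,0,0,0,1],[0,0,-0.15,0,0,0,1],[0,0,-0.1,0,0,0,1],[0,0,-0.1,0,0,0,1],[0,0,0,0,0,0,1]]}}

```text
t: 9.95
eef_pos: [0.5867, 0.0994, 0.1679]
tool_rot: [0.179, -0.669, 0.697, -0.187]
contact_force: [4.5, -1.2, -10.0]
gripper_width: 0.193
```

```bash
python3 where.py
```

```text
t 9.95 tip s,y,a mm [-1.07 -0.28  0.57] F s,y,a [ -1.06  -1.09 -10.98] tq [0.26 0.95 0.15] q [-0.739  0.249  0.404  2.226  0.483  0.228 -2.429] g 0.193
tool z in jig [ 0.499 -0.005 -0.866] x [-0.008 -1.     0.001]
```

{"api": "step_arm", "payload": {"increments": [[0,0,0.25,0,0,0,1],[0,-0.35,0,0,0,0,1],[0,-0.35,0,0,0,0,1],[0,0,-0.1,0,0,0,1],[0,0,-0.1,0,0,0,1],[0,0,0,0,0,0,1]]}}

```text
t: 10.55
eef_pos: [0.5931, 0.0994, 0.1715]
tool_rot: [0.179, -0.669, 0.697, -0.187]
contact_force: [1.1, -1.2, -4.6]
gripper_width: 0.195
```

```bash
python3 where.py
```

```text
t 10.55 tip s,y,a mm [ 6.27 -0.05  0.37] F s,y,a [-1.28 -1.15 -4.53] tq [0.02 0.95 0.02] q [-0.715  0.251  0.382  2.209  0.468  0.239 -2.407] g 0.195
tool z in jig [ 0.5   -0.005 -0.866] x [-0.008 -1.     0.001]
```

{"api": "step_arm", "payload": {"increments": [[0,0,-0.1,0,0,0,1],[0,0,0,0,0,0,1]]}}

```text
t: 10.75
eef_pos: [0.5925, 0.0992, 0.1719]
tool_rot: [0.179, -0.669, 0.697, -0.187]
contact_force: [5.2, -1.0, -11.9]
gripper_width: 0.193
```

```bash
python3 where.py
```

```text
t 10.75 tip s,y,a mm [ 5.98 -0.31  1.06] F s,y,a [ -1.4   -0.87 -12.89] tq [0.31 0.75 0.18] q [-0.716  0.249  0.383  2.21   0.468  0.241 -2.407] g 0.193
tool z in jig [ 0.499 -0.005 -0.866] x [-0.008 -1.     0.001]
```

Contact at s≈6. Next: further uphill, about 12.5.

{"api": "step_arm", "payload": {"increments": [[0,0,0.25,0,0,0,1],[0,-0.35,0,0,0,0,1],[0,-0.35,0,0,0,0,1],[0,0,-0.1,0,0,0,1],[0,0,-0.1,0,0,0,1],[0,0,-0.05,0,0,0,1],[0,0,0,0,0,0,1]]}}

```text
t: 11.45
eef_pos: [0.5985, 0.0993, 0.1757]
tool_rot: [0.179, -0.669, 0.697, -0.187]
contact_force: [0.5, -0.1, -3.4]
gripper_width: 0.195
```

```bash
python3 where.py
```

```text
t 11.45 tip s,y,a mm [13.02  0.02  1.36] F s,y,a [-1.25 -0.08 -3.15] tq [ 0.14  1.17 -0.04] q [-0.693  0.25   0.364  2.194  0.452  0.253 -2.386] g 0.195
tool z in jig [ 0.5   -0.004 -0.866] x [-0.008 -1.     0.001]
```

{"api": "step_arm", "payload": {"increments": [[0,0,-0.1,0,0,0,1],[0,0,-0.1,0,0,0,1],[0,0,-0.1,0,0,0,1],[0,0,0,0,0,0,1]]}}

```text
t: 11.85
eef_pos: [0.5971, 0.0994, 0.1784]
tool_rot: [0.179, -0.669, 0.697, -0.187]
contact_force: [-0.1, 0.4, -2.9]
gripper_width: 0.194
```

```bash
python3 where.py
```

```text
t 11.85 tip s,y,a mm [13.23  0.1   4.38] F s,y,a [-1.56  0.38 -2.42] tq [ 0.13  1.15 -0.01] q [-0.696  0.243  0.364  2.195  0.453  0.259 -2.386] g 0.194
tool z in jig [ 0.5   -0.004 -0.866] x [-0.008 -1.     0.   ]
```

{"api": "step_arm", "payload": {"increments": [[0,-0.1,0,0,0,0,1],[0,-0.1,0,0,0,0,1],[0,0,0,0,0,0,1]]}}

```text
t: 12.15
eef_pos: [0.5991, 0.0993, 0.1794]
tool_rot: [0.179, -0.669, 0.697, -0.187]
contact_force: [-0.1, 1.0, -4.2]
gripper_width: 0.198
```

```bash
python3 where.py
```

```text
t 12.15 tip s,y,a mm [15.42  0.04  4.24] F s,y,a [-2.17  0.98 -3.58] tq [0.14 1.15 0.04] q [-0.69   0.244  0.359  2.19   0.448  0.262 -2.379] g 0.198
tool z in jig [ 0.5   -0.005 -0.866] x [-0.008 -1.     0.001]
```

{"api": "step_arm", "payload": {"increments": [[0,0.1,-0.1,0,0,0,1],[0,0,-0.2,0,0,0,1],[0,0,-0.2,0,0,0,1],[0,0,-0.2,0,0,0,1],[0,0,-0.2,0,0,0,1],[0,0,-0.2,0,0,0,1],[0,0,-0.2,0,0,0,1],[0,0,0,0,0,0,1]]}}

```text
t: 12.95
eef_pos: [0.592, 0.0992, 0.1903]
tool_rot: [0.179, -0.669, 0.697, -0.187]
contact_force: [5.9, -1.9, -9.5]
gripper_width: 0.195
```

```bash
python3 where.py
```

```text
t 12.95 tip s,y,a mm [14.77 -0.24 17.26] F s,y,a [  0.44  -1.67 -11.21] tq [0.14 0.53 0.26] q [-0.703  0.213  0.362  2.195  0.453  0.289 -2.384] g 0.195
tool z in jig [ 0.5   -0.005 -0.866] x [-0.008 -1.     0.001]
```

{"api": "step_arm", "payload": {"increments": [[0,0,-0.2,0,0,0,1],[0,0,-0.2,0,0,0,1],[0,0,-0.2,0,0,0,1],[0,0,-0.2,0,0,0,1],[0,0,-0.2,0,0,0,1],[0,0,-0.2,0,0,0,1],[0,0,-0.2,0,0,0,1],[0,0,-0.2,0,0,0,1],[0,0,0,0,0,0,1]]}}

```text
t: 13.85
eef_pos: [0.5841, 0.0993, 0.2038]
tool_rot: [0.179, -0.669, 0.697, -0.187]
contact_force: [10.3, -1.2, -16.2]
gripper_width: 0.196
```

```bash
python3 where.py;python3 look.py wrist:g1 scene:g2
```

```text
t 13.85 tip s,y,a mm [14.67 -0.46 32.9 ] F s,y,a [  0.83  -0.88 -19.18] tq [0.37 0.13 0.39] q [-0.715  0.175  0.362  2.199  0.457  0.326 -2.386] g 0.196
tool z in jig [ 0.5   -0.005 -0.866] x [-0.008 -1.     0.001]
{'t': np.float64(13.95), 'q': array([-0.7148,  0.1754,  0.3615,  2.1987,  0.4572,  0.3261, -2.386 ]), 'eef_pos': array([0.5841, 0.0994, 0.2037]), 'tool_rot': array([ 0.179 , -0.669 ,  0.6967, -0.1872]), 'contact_force': array([ 11.1853,  -0.8375, -15.5751]), 'torque': array([0.3606, 0.0792, 0.4672]), 'gripper_width': np.float64(0.1964)}
```

View pics/g1.png

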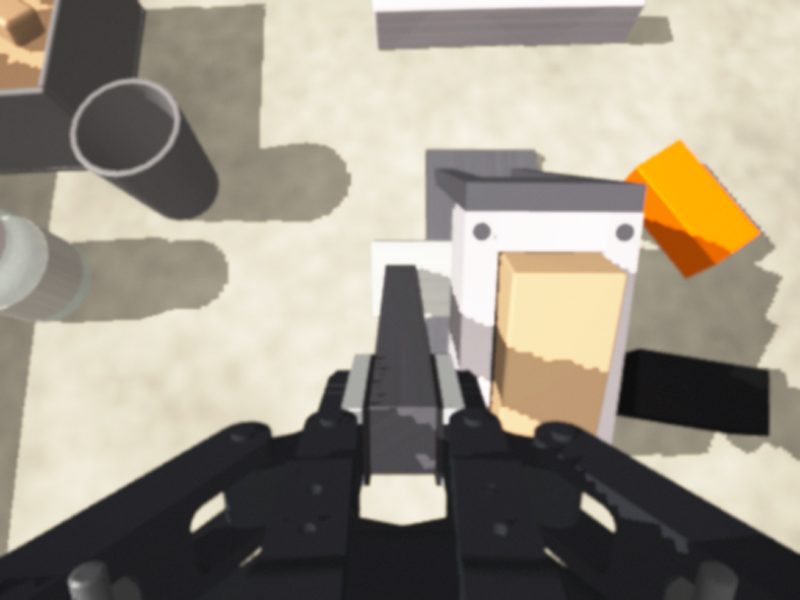

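View pics/g2.png

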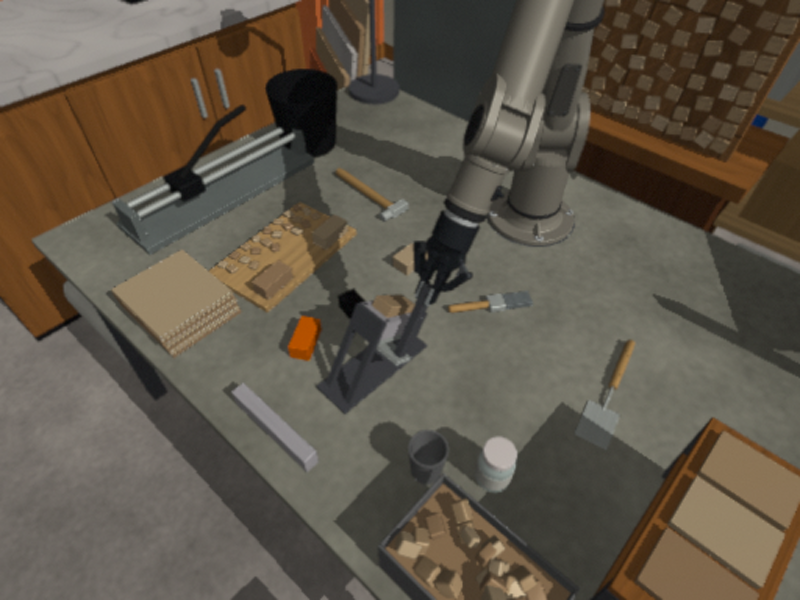

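```bash
cat > proud.py <<'E'
import sys,pickle
from plan import *
def proud(pk,pts):
    c=pickle.load(open(pk,"rb"))
    f=lambda v:np.concatenate([proj(c,jp([-.02,0,.14464]+AX*v[0]+UP*(v[1]+a*.045)+np.array([0,v[2]+b*.022,0])))[0]-np.array(uv)/1.5625 for a,b,uv in pts])
    r=least_squares(f,[.02,0,0]); print("proud, slope, y mm",(r.x*1e3).round(2),r.fun.round(1))
E
python3 - <<'E'
from proud import *
proud("pics/g1.pkl",[(1,1,(510,272)),(1,-1,(629,275)),(-1,1,(491,412))][:2])
# check mouth corners at proud 0
c=pickle.load(open("pics/g1.pkl","rb"))
for a,b in((1,1),(1,-1)): print(proj(c,jp([-.02,0,.14464]+UP*a*.062+np.array([0,b*.037,0])))*1.5625)
E
```

```text
proud, slope, y mm [28.85 -2.91  2.46] [ 0.   1.2 -0.  -1.2]
[[466.84615618 210.32704646]]
[[644.77551012 209.6982674 ]]
```

```bash
cat >> proud.py <<'E'
def proud1(pk,pts):
    c=pickle.load(open(pk,"rb"))
    for s in (-.001,0,.001):
        f=lambda v:np.concatenate([proj(c,jp([-.02,0,.14464]+AX*v[0]+UP*(s+a*.045)+np.array([0,v[1]+b*.022,0])))[0]-np.array(uv)/1.5625 for a,b,uv in pts])
        r=least_squares(f,[.02,0]); print("slope",s,"proud,y mm",(r.x*1e3).round(2),r.fun.round(1))
E
python3 - <<'E'
from proud import *
proud1("pics/g1.pkl",[(1,1,(510,272)),(1,-1,(629,275))])
import numpy as np
im=np.load("pics/g1.npy")[140:290,270:420]; cv2.imwrite("pics/g1c.png",cv2.resize(im,None,fx=4,fy=4,interpolation=cv2.INTER_CUBIC))
E
```

```text
slope -0.001 proud,y mm [34.94  4.66] [-1.4  0.5  1.4 -2. ]
slope 0 proud,y mm [38.08  5.79] [-2.2  0.1  2.2 -2.4]
slope 0.001 proud,y mm [41.18  6.92] [-2.9 -0.4  3.  -2.9]
```

View pics/g1c.png

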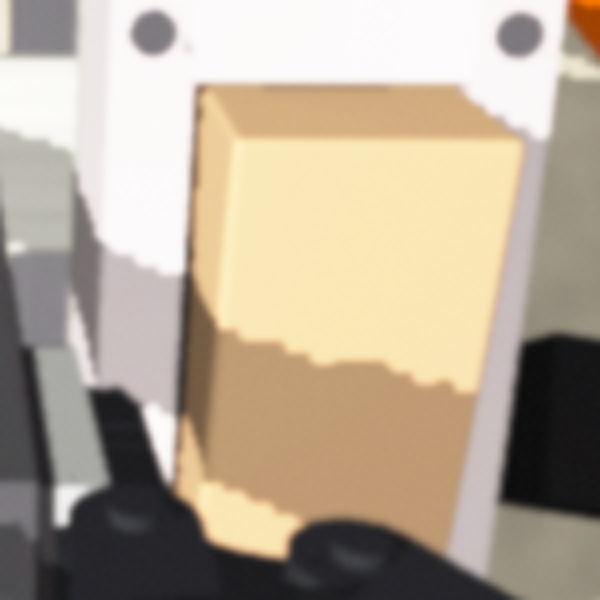

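```bash
python3 - <<'E'
import numpy as np,cv2
im=np.load("pics/g2.npy")[175:260,205:305]; cv2.imwrite("pics/g2c.png",cv2.resize(im,None,fx=7,fy=7,interpolation=cv2.INTER_CUBIC))
from proud import *
print()
for h in (0,.02,.03):
  c=pickle.load(open("pics/g2.pkl","rb"))
  for a,b in((1,-1),(1,1),(-1,1),(-1,-1)): print(h,a,b,((proj(c,jp([-.02,0,.14464]+AX*h+UP*a*.045+np.array([0,b*.022,0])))[0]-[205,175])*7).round(0))
E
```

```text
0 1 -1 [221. 139.]
0 1 1 [291. 193.]
0 -1 1 [411. 164.]
0 -1 -1 [343. 114.]
0.02 1 -1 [236. 101.]
0.02 1 1 [307. 155.]
0.02 -1 1 [427. 128.]
0.02 -1 -1 [359.  78.]
0.03 1 -1 [244.  82.]
0.03 1 1 [315. 136.]
0.03 -1 1 [436. 109.]
0.03 -1 -1 [366.  60.]
```

View pics/g2c.png

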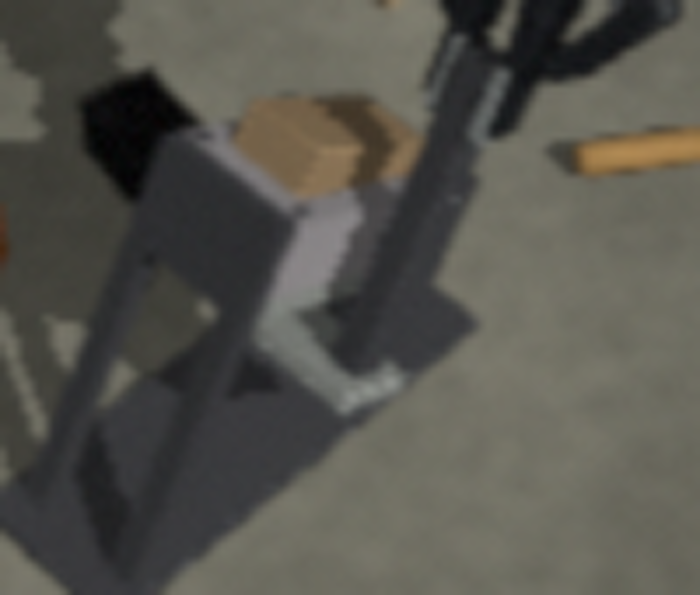

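{"api": "step_arm", "payload": {"increments": [[0,0,-0.1,0,0,0,1],[0,0,-0.1,0,0,0,1],[0,0,-0.1,0,0,0,1],[0,0,0,0,0,0,1]]}}

```text
t: 14.35
eef_pos: [0.5827, 0.0989, 0.2057]
tool_rot: [0.179, -0.669, 0.697, -0.187]
contact_force: [18.1, -3.3, -25.9]
gripper_width: 0.196
```

```bash
python3 where.py
```

```text
t 14.35 tip s,y,a mm [14.49 -0.92 35.32] F s,y,a [  2.81  -2.72 -31.47] tq [ 0.67 -0.43  0.72] q [-0.717  0.169  0.362  2.199  0.458  0.332 -2.386] g 0.196
tool z in jig [ 0.5   -0.006 -0.866] x [-0.008 -1.     0.002]
```

```bash
python3 look.py wrist:h1 side:h3 scene:h2; python3 - <<'E'
import numpy as np,cv2
a=np.load("pics/h3.npy")[150:260,170:300]; b=np.load("pics/h2.npy")[175:260,205:305]
a=cv2.resize(a,(600,508),interpolation=cv2.INTER_CUBIC); cv2.imwrite("pics/h3c.png",a)
cv2.imwrite("pics/h2c.png",cv2.resize(b,None,fx=7,fy=7,interpolation=cv2.INTER_CUBIC))
E
```

```text
{'t': np.float64(14.5), 'q': array([-0.7167,  0.1695,  0.3618,  2.1994,  0.4584,  0.3321, -2.3864]), 'eef_pos': array([0.5827, 0.0989, 0.2057]), 'tool_rot': array([ 0.1787, -0.669 ,  0.6967, -0.1873]), 'contact_force': array([ 18.1028,  -4.1932, -24.71  ]), 'torque': array([ 0.6779, -0.4407,  0.7129]), 'gripper_width': np.float64(0.1929)}
```

View pics/h1.png

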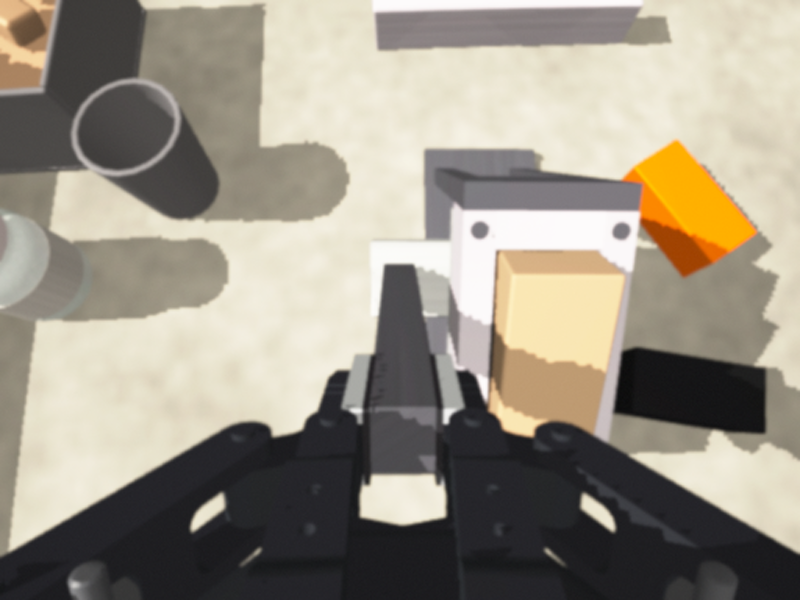

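View pics/h3c.png

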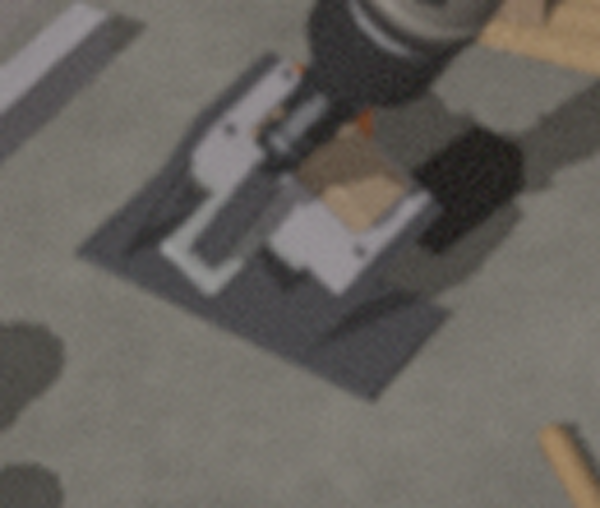

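View pics/h2c.png

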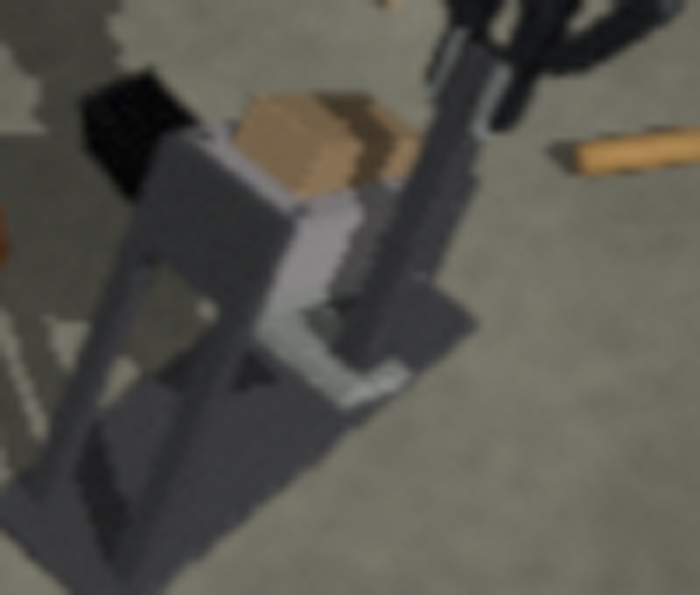

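{"api": "step_arm", "payload": {"increments": [[0,0,0.2,0,0,0,1],[0,0,0.2,0,0,0,1],[0,0,0.2,0,0,0,1],[0,0.1,0,0,0,0,1],[0,0.1,0,0,0,0,1],[0,0.1,0,0,0,0,1],[0,0,0,0,0,0,1]]}}

```text
t: 15.2
eef_pos: [0.5822, 0.1, 0.1998]
tool_rot: [0.179, -0.669, 0.697, -0.187]
contact_force: [0.1, 0.4, -3.4]
gripper_width: 0.198
```

```bash
python3 where.py
```

```text
t 15.2 tip s,y,a mm [10.92  0.21 30.35] F s,y,a [-1.63  0.44 -2.97] tq [ 0.14  1.19 -0.02] q [-0.72   0.18   0.365  2.206  0.465  0.317 -2.397] g 0.198
tool z in jig [ 0.499 -0.004 -0.866] x [-0.008 -1.     0.001]
```

Free at s=10.9. Continue downhill to feel the edge.

{"api": "step_arm", "payload": {"increments": [[0,0.1,0,0,0,0,1],[0,0.1,0,0,0,0,1],[0,0,0,0,0,0,1]]}}

```text
t: 15.5
eef_pos: [0.5805, 0.1, 0.1986]
tool_rot: [0.179, -0.669, 0.697, -0.187]
contact_force: [0.4, 0.0, -4.0]
gripper_width: 0.19
```

```bash
python3 where.py; python3 look.py wrist:i1
```

```text
t 15.5 tip s,y,a mm [ 8.88  0.14 30.24] F s,y,a [-1.66  0.04 -3.71] tq [ 0.15  1.13 -0.01] q [-0.725  0.179  0.368  2.21   0.471  0.314 -2.405] g 0.19
tool z in jig [ 0.499 -0.005 -0.866] x [-0.008 -1.     0.001]
{'t': np.float64(15.55), 'q': array([-0.7245,  0.179 ,  0.3682,  2.2099,  0.4707,  0.3142, -2.4046]), 'eef_pos': array([0.5806, 0.1   , 0.1987]), 'tool_rot': array([ 0.1788, -0.6692,  0.6967, -0.1867]), 'contact_force': array([-0.4726, -0.7574, -3.583 ]), 'torque': array([ 0.1424,  1.2079, -0.0109]), 'gripper_width': np.float64(0.1957)}
```

View pics/i1.png

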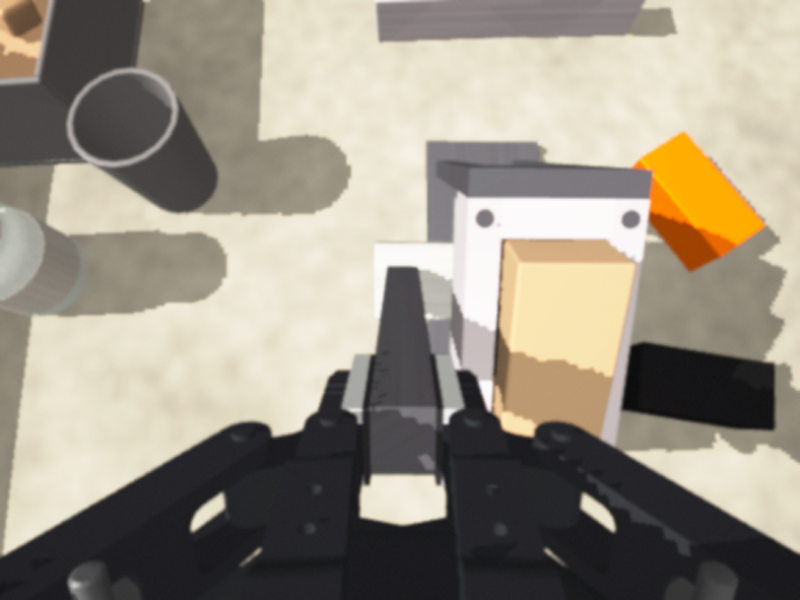

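{"api": "step_arm", "payload": {"increments": [[0,0,-0.2,0,0,0,1],[0,0,-0.2,0,0,0,1],[0,0,-0.1,0,0,0,1],[0,0,0,0,0,0,1]]}}

```text
t: 15.95
eef_pos: [0.5778, 0.0996, 0.2024]
tool_rot: [0.178, -0.669, 0.697, -0.187]
contact_force: [5.1, -0.1, -13.5]
gripper_width: 0.191
```

```bash
python3 where.py
```

```text
t 15.95 tip s,y,a mm [ 8.41 -0.38 34.89] F s,y,a [ -2.34   0.06 -14.24] tq [0.51 0.94 0.27] q [-0.728  0.168  0.368  2.211  0.472  0.326 -2.405] g 0.191
tool z in jig [ 0.499 -0.005 -0.867] x [-0.009 -1.     0.001]
```

{"api": "step_arm", "payload": {"increments": [[0,0,-0.1,0,0,0,1],[0,0,-0.1,0,0,0,1],[0,0,0,0,0,0,1]]}}

```text
t: 16.25
eef_pos: [0.5769, 0.0996, 0.2042]
tool_rot: [0.178, -0.669, 0.697, -0.187]
contact_force: [5.4, -0.9, -12.7]
gripper_width: 0.192
```

```bash
python3 where.py; python3 look.py wrist:j1 scene:j2;  python3 - <<'E'
import numpy as np,cv2
b=np.load("pics/j2.npy")[175:260,205:305]
cv2.imwrite("pics/j2c.png",cv2.resize(b,None,fx=7,fy=7,interpolation=cv2.INTER_CUBIC))
E
```

```text
t 16.25 tip s,y,a mm [ 8.52 -0.38 36.89] F s,y,a [ -1.64  -0.75 -13.73] tq [0.53 0.96 0.22] q [-0.729  0.163  0.368  2.212  0.472  0.331 -2.406] g 0.192
tool z in jig [ 0.499 -0.005 -0.867] x [-0.009 -1.     0.001]
{'t': np.float64(16.35), 'q': array([-0.7294,  0.1629,  0.3676,  2.2115,  0.4722,  0.3307, -2.4055]), 'eef_pos': array([0.5769, 0.0997, 0.2042]), 'tool_rot': array([ 0.1784, -0.6691,  0.6969, -0.1867]), 'contact_force': array([  5.3849,  -0.8412, -12.4085]), 'torque': array([0.445 , 0.9417, 0.2687]), 'gripper_width': np.float64(0.1911)}
```

View pics/j1.png

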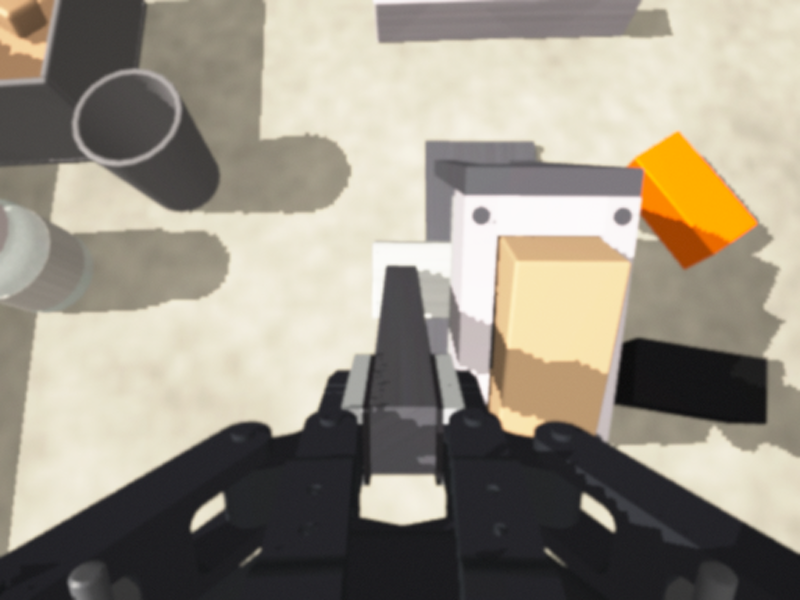

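View pics/j2c.png

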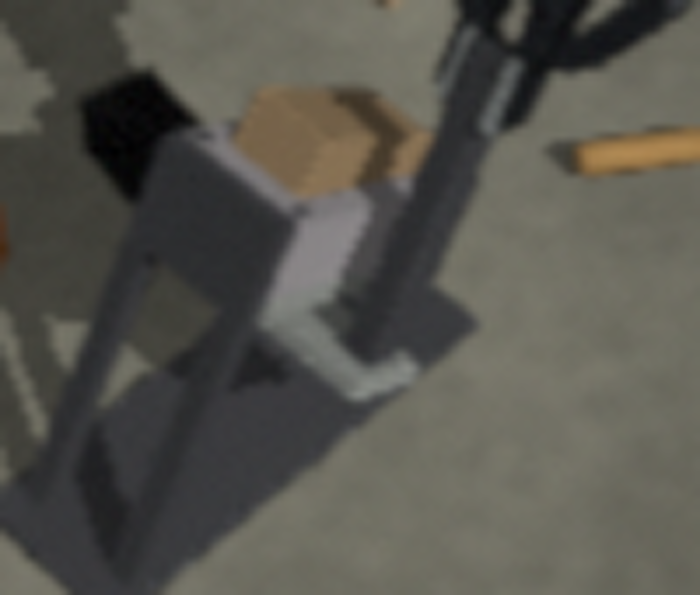

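{"api": "step_arm", "payload": {"increments": [[0,0,-0.1,0,0,0,1],[0,0,-0.1,0,0,0,1],[0,0,0,0,0,0,1]]}}

```text
t: 16.65
eef_pos: [0.576, 0.0997, 0.206]
tool_rot: [0.178, -0.669, 0.697, -0.187]
contact_force: [6.5, -2.5, -12.9]
gripper_width: 0.195
```

```bash
python3 where.py; python3 look.py scene:k2;  python3 - <<'E'
import numpy as np,cv2
b=np.load("pics/k2.npy")[175:240,225:285]
cv2.imwrite("pics/k2c.png",cv2.resize(b,None,fx=9,fy=9,interpolation=cv2.INTER_CUBIC))
from proud import *
c=pickle.load(open("pics/k2.pkl","rb"))
for h in (0,.025):
  for a,b in((1,-1),(1,1),(-1,1),(-1,-1)): print(h,a,b,((proj(c,jp([-.02,0,.14464]+AX*h+UP*a*(.062 if h==0 else .045)+np.array([0,b*(.037 if h==0 else .022),0])))[0]-[225,175])*9).round(0))
E
```

```text
t 16.65 tip s,y,a mm [ 8.64 -0.3  38.89] F s,y,a [ -0.81  -2.27 -14.46] tq [0.5  0.81 0.25] q [-0.731  0.158  0.367  2.212  0.473  0.336 -2.406] g 0.195
tool z in jig [ 0.499 -0.005 -0.867] x [-0.008 -1.     0.001]
{'t': np.float64(16.7), 'q': array([-0.7309,  0.158 ,  0.3674,  2.2118,  0.4728,  0.3355, -2.4058]), 'eef_pos': array([0.576 , 0.0997, 0.206 ]), 'tool_rot': array([ 0.1785, -0.6691,  0.6968, -0.1867]), 'contact_force': array([  5.9426,  -0.8773, -12.7614]), 'torque': array([0.489 , 0.8882, 0.187 ]), 'gripper_width': np.float64(0.1926)}
0 1 -1 [ 42. 163.]
0 1 1 [194. 281.]
0 -1 1 [406. 226.]
0 -1 -1 [260. 119.]
0.025 1 -1 [129. 118.]
0.025 1 1 [220. 187.]
0.025 -1 1 [375. 152.]
0.025 -1 -1 [286.  88.]
```

View pics/k2c.png

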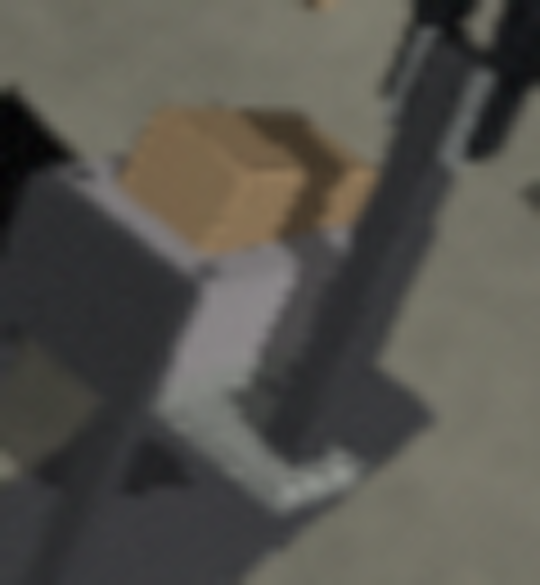

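```bash
cat > tilt.py <<'E'
from proud import *
def tiltfit(pk,pts):  # pts (a,b,uv full px corrected)
    c=pickle.load(open(pk,"rb"))
    def f(v):
        pr,s,y,th,bx,by=v
        o=np.array([0,0,.110])+AX*pr+UP*s+np.array([0,y,0])
        u=UP*np.cos(th)+AX*np.sin(th); n=AX*np.cos(th)-UP*np.sin(th)
        r=[(proj(c,jp(o+n*.04+u*a*.045+np.array([0,b*.022,0])))[0]+[bx,by]-uv) for a,b,uv in pts]
        return np.concatenate(r+[[s*500,y*500,(bx-1.7)*1,(by+.3)*1]])
    r=least_squares(f,[.02,0,0,0.05,1.7,-.3]); print("proud mm",r.x[0]*1e3,"s,y",r.x[1:3]*1e3,"tilt deg",np.degrees(r.x[3]),"bias",r.x[4:],r.fun.round(1))
E
python3 - <<'E'
from tilt import *
q=lambda x,y:np.array([225+x/9,175+y/9])
tiltfit("pics/k2.pkl",[(1,-1,q(162,106)),(1,1,q(238,172)),(-1,-1,q(303,112)),(-1,1,q(380,180))])
E
```

```text
proud mm 20.00005302888085 s,y [ 0.15316696 -0.3128866 ] tilt deg 9.634342986393671 bias [ 1.51150199 -0.39366312] [-0.6  0.   1.1  0.3 -0.8  0.1  0.4 -0.4  0.1 -0.2 -0.2 -0.1]
```

{"api": "step_arm", "payload": {"increments": [[0,0,-0.1,0,0,0,1],[0,0,-0.08,0,0,0,1],[0,0,0,0,0,0,1]]}}

```text
t: 17.0
eef_pos: [0.5752, 0.0997, 0.2076]
tool_rot: [0.179, -0.669, 0.697, -0.187]
contact_force: [6.5, -1.2, -13.5]
gripper_width: 0.197
```

```bash
python3 where.py
```

```text
t 17.0 tip s,y,a mm [ 8.73 -0.38 40.65] F s,y,a [ -1.08  -1.03 -14.98] tq [0.48 0.76 0.26] q [-0.732  0.154  0.367  2.212  0.473  0.34  -2.406] g 0.197
tool z in jig [ 0.499 -0.005 -0.866] x [-0.008 -1.     0.001]
```

{"api": "step_arm", "payload": {"increments": [[0,0,0.2,0,0,0,1],[0,0,0.3,0,0,0,1],[0,-0.15,0.3,0,0,0,1],[0,-0.15,0.3,0,0,0,1],[0,0,0.5,0,0,0,1],[0,0,0.6,0,0,0,1],[0,0,0.6,0,0,0,1],[0,0,0.6,0,0,0,1],[0,0,0.6,0,0,0,1],[0,0,0.6,0,0,0,1],[0,0,0.6,0,0,0,1],[0,0,0.4,0,0,0,1],[0,0,0,0,0,0,1]]}}

```text
t: 18.3
eef_pos: [0.6058, 0.0988, 0.1605]
tool_rot: [0.178, -0.669, 0.697, -0.187]
contact_force: [0.1, -0.3, -4.2]
gripper_width: 0.191
```

```bash
python3 where.py; python3 look.py wrist:l1 scene:l2
```

```text
t 18.3 tip s,y,a mm [ 11.75  -0.25 -15.46] F s,y,a [-2.02 -0.31 -3.66] tq [ 0.15  1.21 -0.  ] q [-0.678  0.29   0.358  2.19   0.46   0.216 -2.397] g 0.191
tool z in jig [ 0.499 -0.005 -0.867] x [-0.008 -1.     0.001]
{'t': np.float64(18.4), 'q': array([-0.678 ,  0.2886,  0.3585,  2.1898,  0.4604,  0.2168, -2.3965]), 'eef_pos': array([0.6058, 0.0989, 0.1611]), 'tool_rot': array([ 0.1788, -0.6691,  0.6968, -0.1868]), 'contact_force': array([ 0.1752,  1.5625, -3.8171]), 'torque': array([ 0.165 ,  1.1608, -0.0094]), 'gripper_width': np.float64(0.1894)}
```

View pics/l1.png

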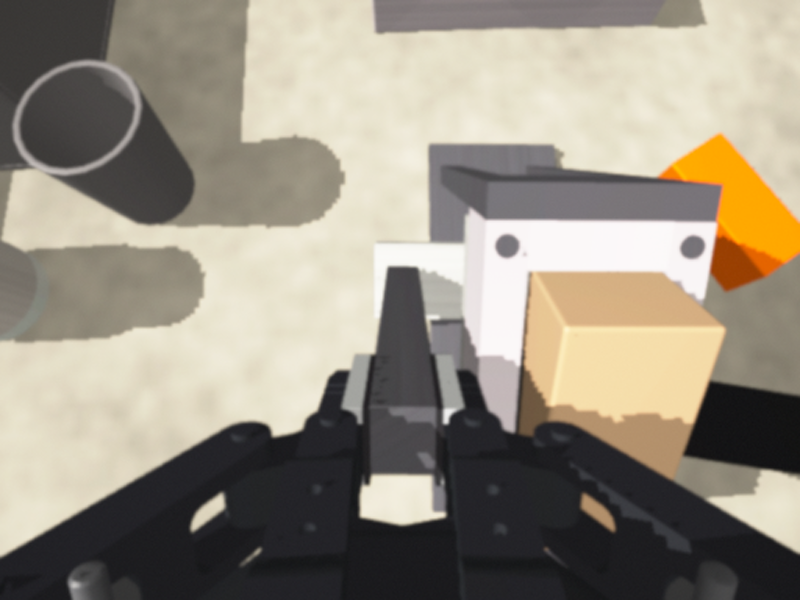

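```bash
python3 - <<'E'
from plan import *
from station import bot
o=bot.get_obs();p=o["eef_pos"];R=rot(o["tool_rot"])
p1=p+R.apply([-.088,0,0]); print(p1)
R0=rot([-4e-4,.8167,-.5771,0])
R0=tool(R0.as_matrix()[:,0],[0,0,-1])
print(delta(p1,R,[.5489,.2967,.197],R0))
E
```

```text
[0.60942987 0.18681324 0.16098957]
(array([-10.73,   3.82,  -6.37]), array([-29.59,  -5.75, -21.33]))
```

{"api": "step_arm", "payload": {"increments": [[-1,0,0,0,0,0,1],[-1.5,0,0,0,0,0,1],[-1.8,0,0,0,0,0,1],[-1.8,0,0,0,0,0,1],[-1.8,0,0,0,0,0,1],[-1.4,0.2,-0.6,0,0,0,1],[-1.9,0.7,-1.2,0,0,0,1],[-1.9,0.7,-1.2,0,0,0,1],[-1.9,0.7,-1.2,0,0,0,1],[-1.9,0.7,-1.2,0,0,0,1],[-2.63,0.82,-0.97,0,0,0,1],[0,0,0,-3.7,-0.719,-2.666,1],[0,0,0,-3.7,-0.719,-2.666,1],[0,0,0,-3.7,-0.719,-2.666,1],[0,0,0,-3.7,-0.719,-2.666,1],[0,0,0,-3.7,-0.719,-2.666,1],[0,0,0,-3.7,-0.719,-2.666,1],[0,0,0,-3.7,-0.719,-2.666,1],[0,0,0,-3.69,-0.719,-2.666,1],[0,0,0,0,0,0,1]]}}

```text
t: 20.4
eef_pos: [0.5507, 0.2973, 0.1972]
tool_rot: [-0.001, 0.817, -0.577, 0.001]
contact_force: [0.1, -0.2, -4.1]
gripper_width: 0.193
```

```bash
python3 look.py wrist:m1 scene:m2; python3 - <<'E'
from plan import *
from station import bot
o=bot.get_obs();print(rot(o["tool_rot"]).as_matrix().round(4))
E
```

```text
{'t': np.float64(20.5), 'q': array([-0.6749,  0.4261,  0.1041,  1.7246, -0.0502,  0.9916, -1.7838]), 'eef_pos': array([0.5491, 0.2973, 0.1969]), 'tool_rot': array([-7.000e-04,  8.164e-01, -5.775e-01,  8.000e-04]), 'contact_force': array([ 0.0335, -0.4832, -5.1105]), 'torque': array([0.0424, 0.0943, 0.0215]), 'gripper_width': np.float64(0.1918)}
[[ 3.330e-01 -9.429e-01  2.100e-03]
 [-9.429e-01 -3.330e-01  3.000e-04]
 [ 4.000e-04 -2.100e-03 -1.000e+00]]
```

View pics/m1.png

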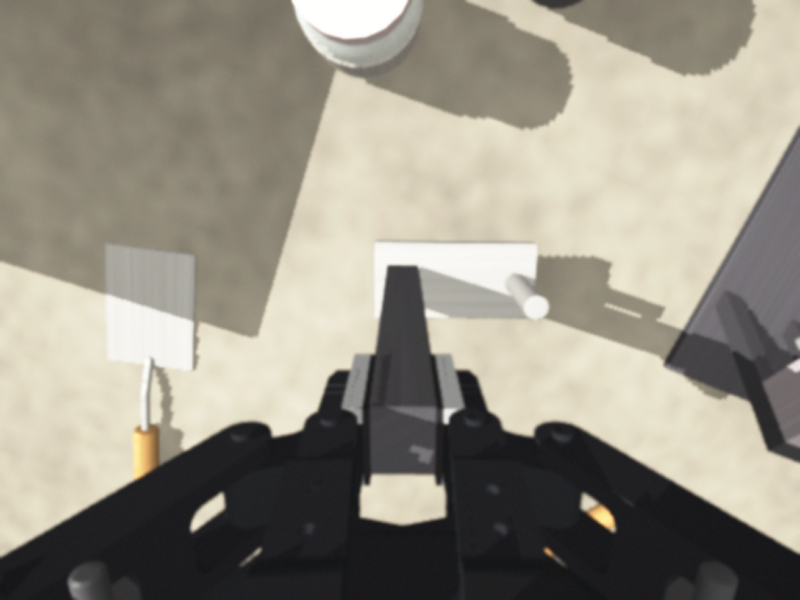

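View pics/m2.png

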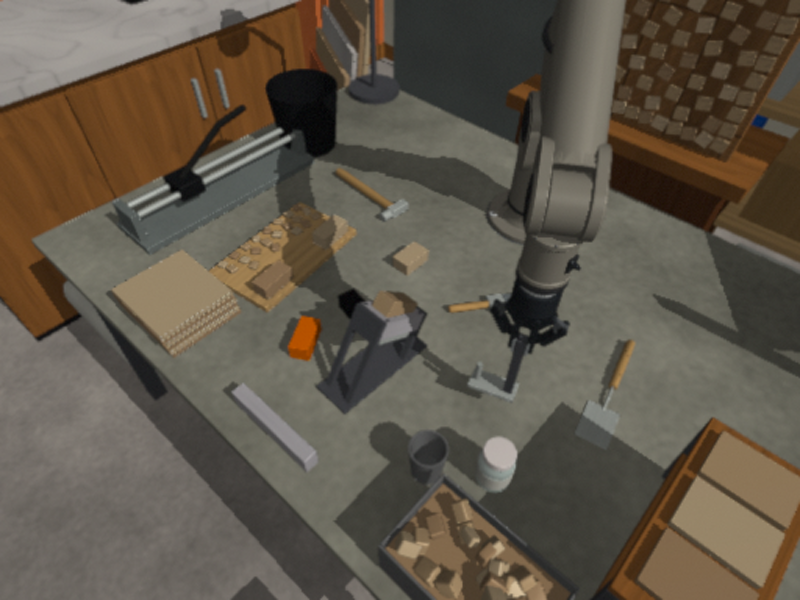

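{"api": "step_arm", "payload": {"increments": [[0,0,1,0,0,0,1],[0,0,1.5,0,0,0,1],[0,0,1.5,0,0,0,1],[0,0,1,0,0,0,1],[0,0,0.5,0,0,0,1],[0,0,0.3,0,0,0,1],[0,0,0,0,0,0,1]]}}

```text
t: 21.2
eef_pos: [0.549, 0.2967, 0.1388]
tool_rot: [0.0, 0.817, -0.577, 0.0]
contact_force: [0.1, 0.4, -4.6]
gripper_width: 0.195
```

{"api": "step_arm", "payload": {"increments": [[0,0,0.1,0,0,0,1],[0,0,0.1,0,0,0,1]]}}

```text
t: 21.4
eef_pos: [0.5493, 0.2969, 0.1376]
tool_rot: [-0.001, 0.817, -0.577, 0.0]
contact_force: [-0.4, 0.4, -3.5]
gripper_width: 0.195
```

{"api": "step_arm", "payload": {"increments": [[0,0,0.05,0,0,0,1],[0,0,0,0,0,0,1]]}}

```text
t: 21.6
eef_pos: [0.5492, 0.297, 0.1371]
tool_rot: [-0.001, 0.817, -0.577, 0.0]
contact_force: [-0.3, -0.1, -1.9]
gripper_width: 0.192
```

{"api": "step_arm", "payload": {"increments": [[0,0,0.04,0,0,0,1],[0,0,0,0,0,0,0.7],[0,0,0,0,0,0,0.5],[0,0,0,0,0,0,0.2],[0,0,0,0,0,0,0],[0,0,0,0,0,0,0],[0,0,0,0,0,0,0],[0,0,-0.5,0,0,0,0],[0,0,-2,0,0,0,0],[0,0,-3,0,0,0,0],[0,0,-3,0,0,0,0],[0,0,-3,0,0,0,0],[0,0,-2,0,0,0,0]]}}

```text
t: 22.9
eef_pos: [0.5495, 0.297, 0.2741]
tool_rot: [-0.002, 0.817, -0.577, 0.001]
contact_force: [0.7, 0.2, 0.2]
gripper_width: 0.999
```

```bash
python3 look.py wrist:n1 scene:n2; python3 - <<'E'
import numpy as np,cv2
b=np.load("pics/n2.npy")[170:290,205:345]
cv2.imwrite("pics/n2c.png",cv2.resize(b,None,fx=5,fy=5,interpolation=cv2.INTER_CUBIC))
E
```

```text
{'t': np.float64(23.0), 'q': array([-0.6815,  0.3557,  0.1137,  1.6407, -0.0436,  1.1408, -1.7874]), 'eef_pos': array([0.5505, 0.2976, 0.2751]), 'tool_rot': array([-0.0032,  0.8167, -0.5771,  0.0012]), 'contact_force': array([0.4084, 0.427 , 0.5863]), 'torque': array([ 0.0051, -0.0077, -0.0287]), 'gripper_width': np.float64(1.0006)}
```

View pics/n1.png

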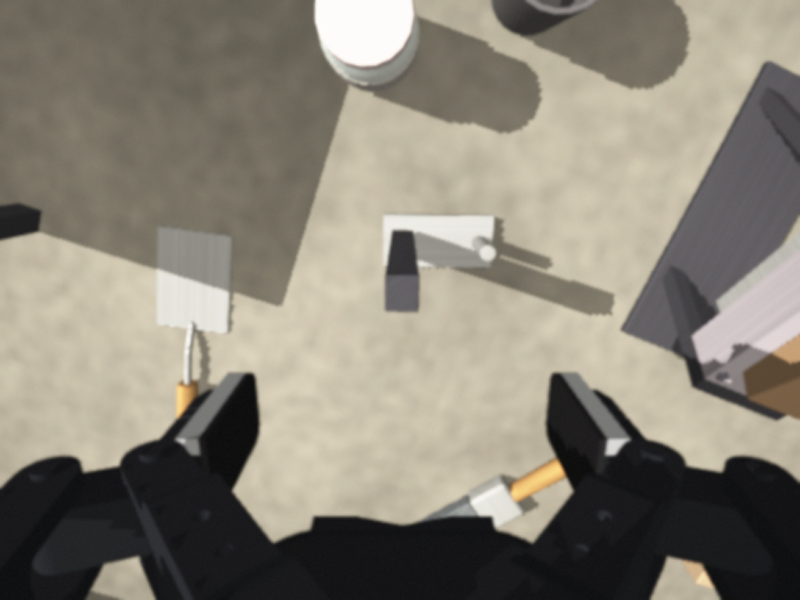

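View pics/n2c.png

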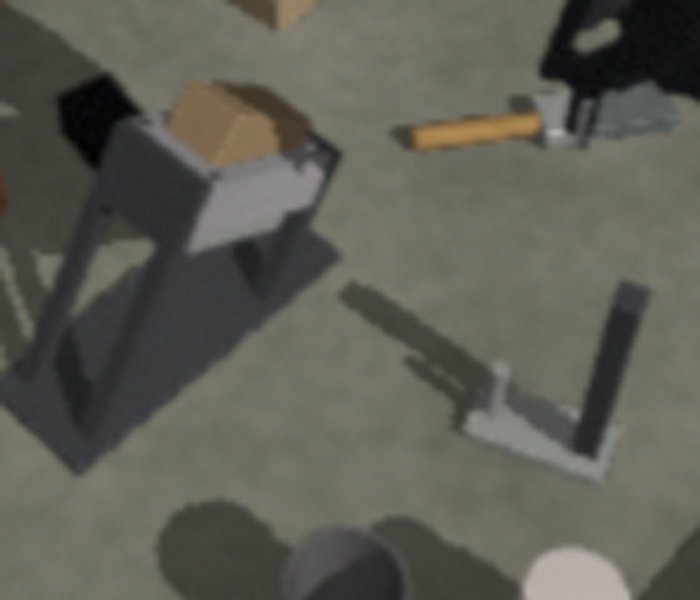

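```bash
python3 - <<'E'
from plan import *
from station import bot
o=bot.get_obs();p=o["eef_pos"];R=rot(o["tool_rot"])
MT=np.array([-.02,0,.14464])
t=jp(MT+AX*.12); print(p,t)
print(delta(p,R,t,RJ()), R.as_matrix().round(3))
print((RJ().inv().apply(t-p)*100).round(2))
E
```

```text
[0.55052197 0.29760944 0.27512189] [0.53874225 0.03629954 0.24856305]
(array([24.24,  9.85,  2.55]), array([29.3 ,  5.76, 20.83])) [[ 0.334 -0.943  0.006]
 [-0.943 -0.334  0.004]
 [-0.002 -0.007 -1.   ]]
[26.16  1.61  2.14]
```

{"api": "step_arm", "payload": {"increments": [[0,0,0,3.66,0.72,2.6,0],[0,0,0,3.66,0.72,2.6,0],[0,0,0,3.66,0.72,2.6,0],[0,0,0,3.66,0.72,2.6,0],[0,0,0,3.66,0.72,2.6,0],[0,0,0,3.66,0.72,2.6,0],[0,0,0,3.66,0.72,2.6,0],[0,0,0,3.66,0.72,2.6,0],[2.6,0.2,0.2,0,0,0,0],[3,0.2,0.25,0,0,0,0],[3,0.2,0.25,0,0,0,0],[3,0.2,0.25,0,0,0,0],[3,0.2,0.25,0,0,0,0],[3,0.2,0.25,0,0,0,0],[3,0.2,0.25,0,0,0,0],[3,0.2,0.25,0,0,0,0],[2.56,0,0.2,0,0,0,0],[0,0,0,0,0,0,0]]}}

```text
t: 24.8
eef_pos: [0.536, 0.0311, 0.2445]
tool_rot: [0.175, -0.671, 0.696, -0.185]
contact_force: [-0.2, -0.8, -0.3]
gripper_width: 1.001
```

```bash
python3 look.py wrist:o1 scene:o2 side:o3; python3 - <<'E'
import numpy as np,cv2
b=np.load("pics/o2.npy")[180:250,215:295]
cv2.imwrite("pics/o2c.png",cv2.resize(b,None,fx=8,fy=8,interpolation=cv2.INTER_CUBIC))
b=np.load("pics/o3.npy")[140:240,190:290]
cv2.imwrite("pics/o3c.png",cv2.resize(b,None,fx=6,fy=6,interpolation=cv2.INTER_CUBIC))
E
```

```text
{'t': np.float64(24.95), 'q': array([-0.7353, -0.0136,  0.4631,  2.2686,  0.3973,  0.4169, -2.1981]), 'eef_pos': array([0.5371, 0.0358, 0.2454]), 'tool_rot': array([ 0.1767, -0.6731,  0.6938, -0.1852]), 'contact_force': array([-0.0678,  0.3428,  0.0599]), 'torque': array([0.0226, 0.4977, 0.049 ]), 'gripper_width': np.float64(0.9983)}
```

View pics/o1.png

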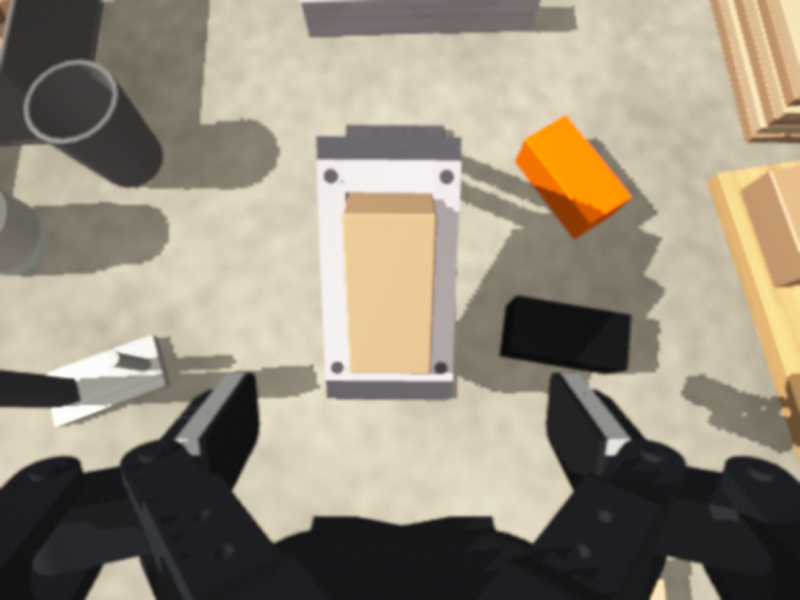

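View pics/o2c.png

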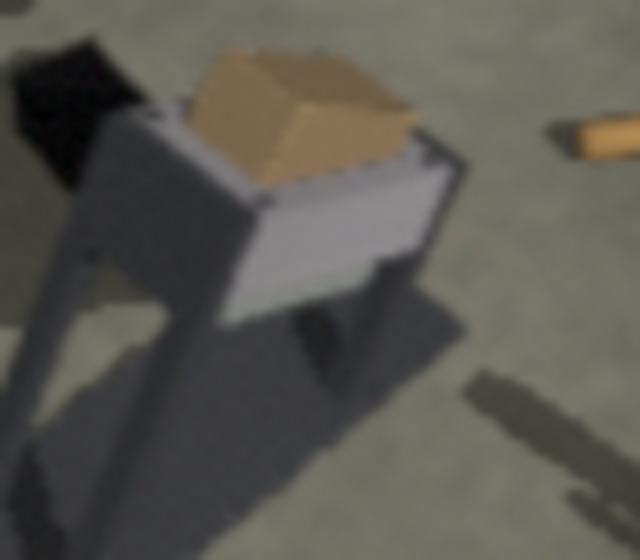

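View pics/o3c.png

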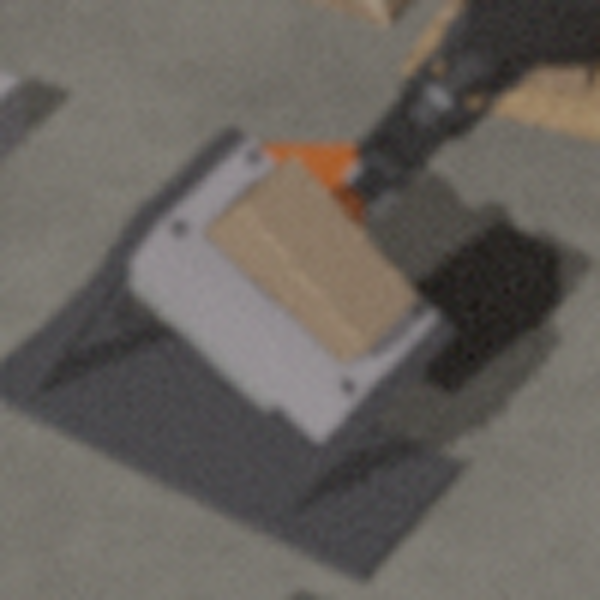

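```bash
cat > tilt2.py <<'E'
from proud import *
def tf(views):
    """views: (pk, bias prior, pts)"""
    cs=[(pickle.load(open(a,"rb")),np.array(b),sg,p) for a,b,sg,p in views]
    n=len(cs)
    def f(v):
        pr,s,y,th=v[:4]
        o=np.array([0,0,.110])+AX*pr+UP*s+np.array([0,y,0])
        u=UP*np.cos(th)+AX*np.sin(th); nn=AX*np.cos(th)-UP*np.sin(th)
        out=[]
        for i,(c,b,sg,pts) in enumerate(cs):
            bb=v[4+2*i:6+2*i]
            for a,bq,uv in pts: out.append(proj(c,jp(o+nn*.04+u*a*.045+np.array([0,bq*.022,0])))[0]+bb-np.array(uv))
            out.append((bb-b)/sg)
        return np.concatenate(out)
    r=least_squares(f,[.022,0,0,.1]+[0]*(2*n)); print("proud",r.x[0]*1e3,"s,y",r.x[1:3]*1e3,"tilt",np.degrees(r.x[3]),"bias",r.x[4:].round(2),r.fun.round(1)); return r.x
E
python3 - <<'E'
from tilt2 import *
k=1.5625
q=lambda x,y:[215+x/8,180+y/8]
d=lambda x,y:[190+x/6,140+y/6]
w=lambda x,y:[x/k,y/k]
V1=("pics/o1.pkl",[0,0],.5,[(1,1,w(345,212)),(1,-1,w(434,212)),(-1,1,w(350,373)),(-1,-1,w(430,374))])
V2=("pics/o2.pkl",[1.7,-.3],1,[(1,-1,q(235,48)),(1,1,q(298,103)),(-1,1,q(417,120)),(-1,-1,q(322,55))])
V3=("pics/o3.pkl",[0,0],2,[(1,-1,d(292,165)),(-1,-1,d(418,300)),(-1,1,d(345,362)),(1,1,d(220,230))])
tf([V1]);tf([V2]);tf([V1,V2]);tf([V1,V2,V3][:2])
c=pickle.load(open("pics/o1.pkl","rb"))
for a,b in((1,1),(1,-1),(-1,1),(-1,-1)): print(proj(c,jp([-.02,0,.14464]+UP*a*.062+np.array([0,b*.037,0])))*k)
E
```

```text
proud 14.18725321584685 s,y [-6.14659497  0.28707327] tilt 3.071851422168153 bias [-0.02 -0.  ] [-0.4  0.1 -0.4 -0.2  0.7  0.5  0.2 -0.4 -0.  -0. ]
proud -10.616348804325279 s,y [-59.29383456 -39.48743953] tilt 13.100531499909662 bias [ 1.65 -0.33] [-1.1 -0.3  0.5 -0.1 -1.1 -0.6  1.7  0.9 -0.  -0. ]
proud 22.2221728628348 s,y [-0.50092049  0.03571244] tilt 8.83908453380559 bias [-0.08  0.05  0.96 -0.47] [-1.9  0.5  1.   0.3  0.5 -0.1  0.7 -1.  -0.2  0.1 -2.2  0.3  0.1  1.1
  0.4 -1.1  2.5 -0.1 -0.7 -0.2]
proud 22.2221728628348 s,y [-0.50092049  0.03571244] tilt 8.83908453380559 bias [-0.08  0.05  0.96 -0.47] [-1.9  0.5  1.   0.3  0.5 -0.1  0.7 -1.  -0.2  0.1 -2.2  0.3  0.1  1.1
  0.4 -1.1  2.5 -0.1 -0.7 -0.2]
[[317.51466482 158.65829078]]
[[461.72016511 158.19611787]]
[[328.31785208 378.72148464]]
[[455.02217933 378.10974718]]
```

```bash
python3 - <<'E'
from plan import *
from station import bot
o=bot.get_obs();p=o["eef_pos"];R=rot(o["tool_rot"])
MT=np.array([-.02,0,.14464])
t=jp(MT+AX*.002+UP*.004)
print(p,t,delta(p,R,t,RJ()))
print((RJ().inv().apply(t-p)*100).round(2), o["q"].round(3))
E
```

```text
[0.53710986 0.03576616 0.24538484] [0.60117336 0.03426982 0.14837205] (array([-0.09, -0.77, 11.6 ]), array([ 0.33, -0.17,  0.17]))
[-0.06 -0.7  11.61] [-0.735 -0.014  0.463  2.269  0.397  0.417 -2.198]
```

{"api": "step_arm", "payload": {"increments": [[0,-0.2,1,0,0,0,0],[-0.05,-0.2,1.5,0.1,0,0,0],[0,-0.2,1.5,0.1,0,0,0],[0,-0.1,1.5,0.1,0,0,0],[0,0,1.5,0,0,0,0],[0,0,1.2,0,0,0,0],[0,0,0.8,0,0,0,0],[0,0,0,0,0,0,0]]}}

```text
t: 25.75
eef_pos: [0.5882, 0.0343, 0.1696]
tool_rot: [0.178, -0.673, 0.693, -0.187]
contact_force: [0.8, 0.3, 0.2]
gripper_width: 1.001
```

```bash
python3 look.py wrist:p1;python3 - <<'E'
from plan import *
from station import bot
o=bot.get_obs();p=o["eef_pos"];R=rot(o["tool_rot"])
MT=np.array([-.02,0,.14464])
t=jp(MT+AX*.002+UP*.004)
print(delta(p,R,t,RJ()),o["q"].round(3))
E
```

```text
{'t': np.float64(25.8), 'q': array([-0.6024,  0.229 ,  0.4119,  2.2445,  0.2156,  0.1846, -2.0264]), 'eef_pos': array([0.5881, 0.0341, 0.1703]), 'tool_rot': array([ 0.178 , -0.6728,  0.6933, -0.187 ]), 'contact_force': array([-0.0427,  0.1347, -0.8006]), 'torque': array([-0.0059,  0.5019,  0.0703]), 'gripper_width': np.float64(0.9981)}
(array([-0.07, -0.04,  2.55]), array([ 0.08, -0.21,  0.19])) [-0.602  0.229  0.412  2.244  0.216  0.185 -2.026]
```

View pics/p1.png

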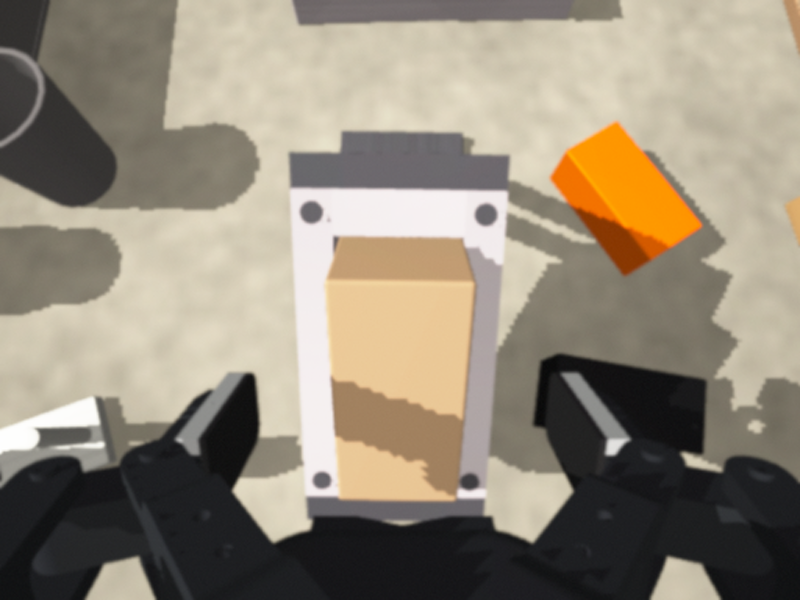

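{"api": "step_arm", "payload": {"increments": [[0,0,0,-2,0,0,0],[-0.07,-0.1,0.4,-2,0,0,0],[0,-0.2,0.6,0,0,0,0],[0,-0.2,0.6,0,0,0,0],[0,-0.1,0.5,0,0,0,0],[0,0,0.2,0,0,0,0],[0,0,0,0,0,0,0]]}}

```text
t: 26.5
eef_pos: [0.6033, 0.0339, 0.1524]
tool_rot: [0.154, -0.678, 0.7, -0.163]
contact_force: [-0.2, 0.5, 0.5]
gripper_width: 0.999
```

```bash
python3 look.py wrist:p2;python3 - <<'E'
from plan import *
from station import bot
o=bot.get_obs();p=o["eef_pos"];R=rot(o["tool_rot"])
MT=np.array([-.02,0,.14464])
l=Rz(JIG[2]).T@(p-[JIG[0],JIG[1],0])-MT; print("TCP s,y,a",l@UP,l[1],l@AX, o["q"].round(3))
b=Rz(JIG[2]).T@R.as_matrix();print(b.round(3))
E
```

```text
{'t': np.float64(26.55), 'q': array([-0.4641,  0.2898,  0.2842,  2.1688,  0.1121,  0.2554, -1.9129]), 'eef_pos': array([0.6034, 0.034 , 0.1527]), 'tool_rot': array([ 0.1547, -0.6784,  0.6996, -0.1628]), 'contact_force': array([-0.2444, -1.0975,  0.6366]), 'torque': array([0.0368, 0.479 , 0.0301]), 'gripper_width': np.float64(0.9985)}
TCP s,y,a 0.00809950208435745 -0.0002444235633370715 0.004666596661261623 [-0.464  0.29   0.284  2.169  0.112  0.255 -1.913]
[[ 0.001 -0.899  0.438]
 [-1.    -0.003 -0.004]
 [ 0.004 -0.438 -0.899]]
```

View pics/p2.png

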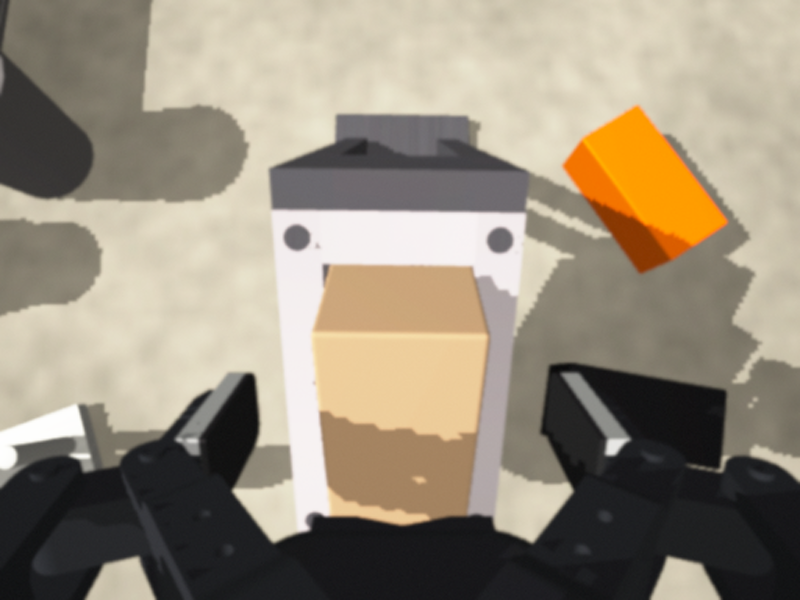

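{"api": "step_arm", "payload": {"increments": [[0,0,0.15,0,0,0,0],[0,0,0.1,0,0,0,0.2],[0,0,0,0,0,0,0.3],[0,0,0,0,0,0,0.4],[0,0,0,0,0,0,0.5],[0,0,0,0,0,0,0.6],[0,0,0,0,0,0,0.8],[0,0,0,0,0,0,1],[0,0,0,0,0,0,1]], "squeeze": 80}}

```text
t: 27.45
eef_pos: [0.605, 0.0348, 0.1511]
tool_rot: [0.155, -0.678, 0.699, -0.163]
contact_force: [-2.9, 5.0, 5.0]
gripper_width: 0.505
```

```bash
python3 look.py wrist:q1 scene:q2;  python3 - <<'E'
import numpy as np,cv2
b=np.load("pics/q2.npy")[160:250,205:305]
cv2.imwrite("pics/q2c.png",cv2.resize(b,None,fx=7,fy=7,interpolation=cv2.INTER_CUBIC))
E
```

```text
{'t': np.float64(27.55), 'q': array([-0.4608,  0.2948,  0.2806,  2.1671,  0.1099,  0.2507, -1.9113]), 'eef_pos': array([0.605 , 0.0347, 0.1511]), 'tool_rot': array([ 0.1555, -0.6784,  0.6994, -0.1627]), 'contact_force': array([-3.4543,  4.7267,  4.9689]), 'torque': array([1.155 , 0.8286, 0.2732]), 'gripper_width': np.float64(0.4988)}
```

View pics/q1.png

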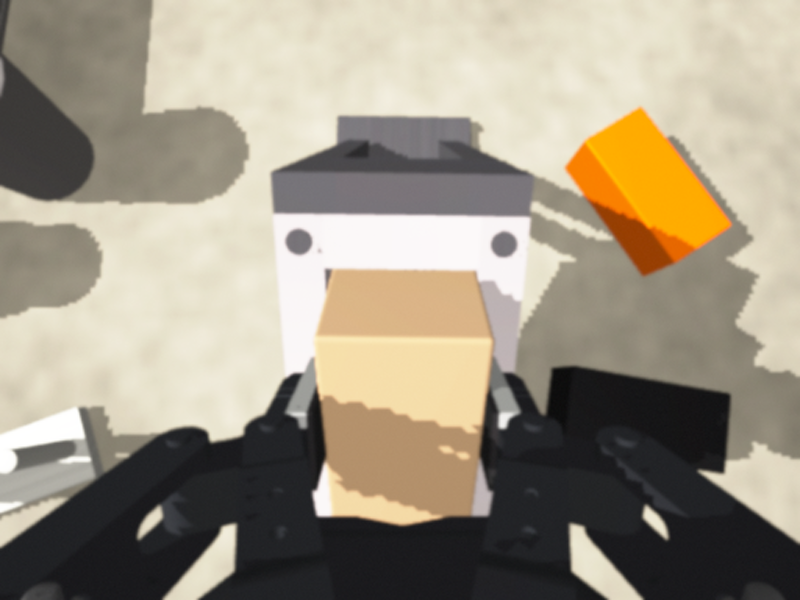

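View pics/q2c.png

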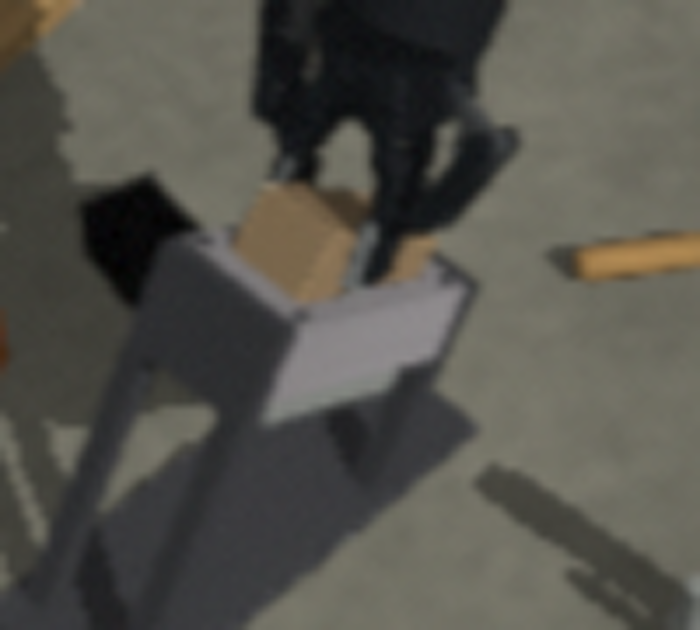

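{"api": "step_arm", "payload": {"increments": [[0,0.01,-0.15,0,0,0,1],[0,0.014,-0.2,0,0,0,1],[0,0.014,-0.2,0,0,0,1],[0,0.014,-0.2,0,0,0,1],[0,0,0,0,0,0,1]]}}

```text
t: 28.05
eef_pos: [0.6008, 0.0349, 0.1566]
tool_rot: [0.155, -0.679, 0.699, -0.162]
contact_force: [2.5, 5.5, -4.3]
gripper_width: 0.504
```

```bash
python3 look.py wrist:r1
```

```text
{'t': np.float64(28.1), 'q': array([-0.4706,  0.2792,  0.2877,  2.1714,  0.1158,  0.2638, -1.917 ]), 'eef_pos': array([0.6008, 0.0349, 0.1566]), 'tool_rot': array([ 0.1549, -0.6786,  0.6994, -0.1624]), 'contact_force': array([ 0.8145,  5.4206, -3.953 ]), 'torque': array([1.2744, 0.4248, 0.2217]), 'gripper_width': np.float64(0.4985)}
```

View pics/r1.png

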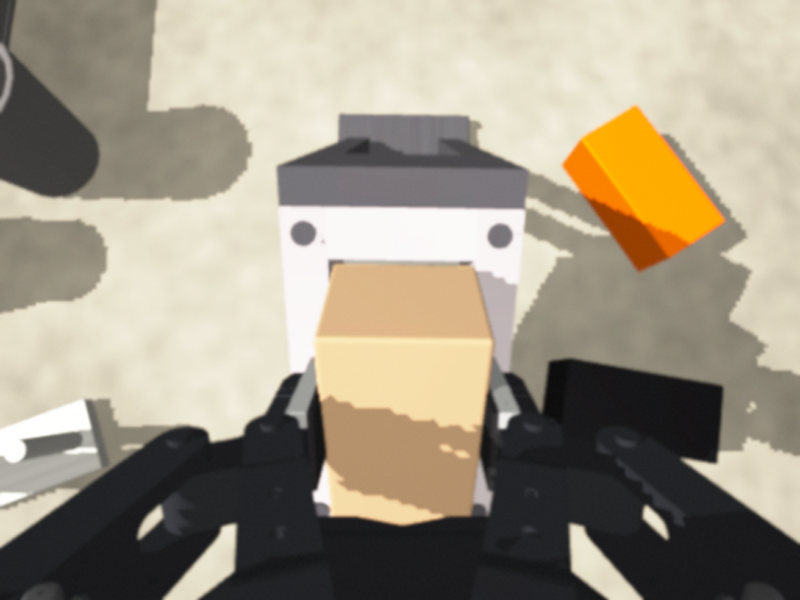

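{"api": "step_arm", "payload": {"increments": [[0,0.02,-0.3,0,0,0,1],[0,0.02,-0.3,0,0,0,1],[0,0.02,-0.3,0,0,0,1],[0,0.03,-0.4,0,0,0,1],[0,0.03,-0.5,0,0,0,1],[0,0.04,-0.6,0,0,0,1],[0,0.05,-0.8,0,0,0,1],[0,0.07,-1,0,0,0,1],[0,0.1,-1.4,0,0,0,1],[0,0.1,-1.4,0,0,0,1],[0,0.1,-1.4,0,0,0,1],[0,0,0,0,0,0,1]]}}

```text
t: 29.3
eef_pos: [0.5592, 0.0357, 0.2325]
tool_rot: [0.157, -0.678, 0.7, -0.163]
contact_force: [0.2, 1.4, -2.8]
gripper_width: 0.502
```

```bash
python3 look.py wrist:s1 scene:s2 side:s3;  python3 - <<'E'
import numpy as np,cv2
b=np.load("pics/s2.npy")[110:250,170:310]
cv2.imwrite("pics/s2c.png",cv2.resize(b,None,fx=5,fy=5,interpolation=cv2.INTER_CUBIC))
b=np.load("pics/s3.npy")[110:230,200:320]
cv2.imwrite("pics/s3c.png",cv2.resize(b,None,fx=5,fy=5,interpolation=cv2.INTER_CUBIC))
from station import bot
print(bot.get_obs()["q"])
E
```

```text
{'t': np.float64(29.45), 'q': array([-0.5671,  0.083 ,  0.3395,  2.1911,  0.215 ,  0.4433, -2.011 ]), 'eef_pos': array([0.559 , 0.0356, 0.2302]), 'tool_rot': array([ 0.155 , -0.6783,  0.6996, -0.1628]), 'contact_force': array([-0.0054,  0.3574, -3.3068]), 'torque': array([ 0.0344,  0.7578, -0.0297]), 'gripper_width': np.float64(0.4995)}
[-0.56713996  0.08295353  0.33948613  2.19106211  0.21501425  0.44325954
 -2.01100718]
```

View pics/s1.png

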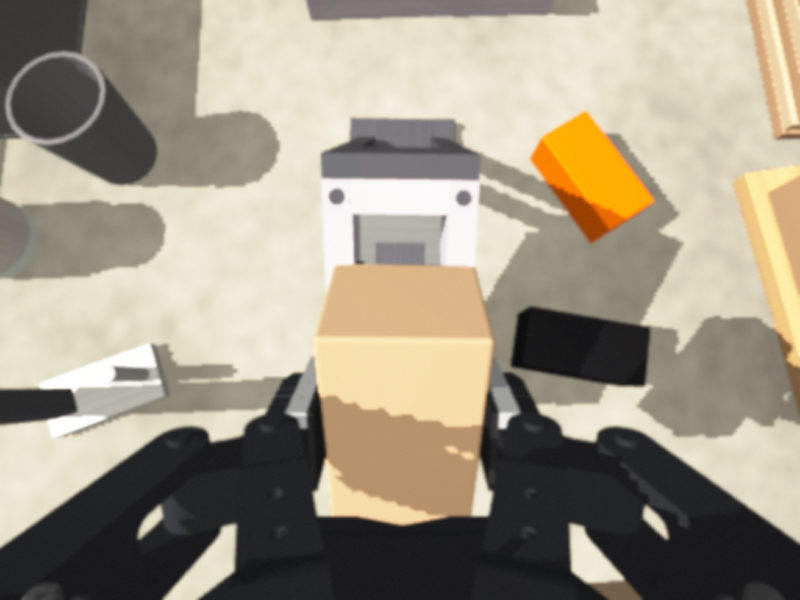

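View pics/s2c.png

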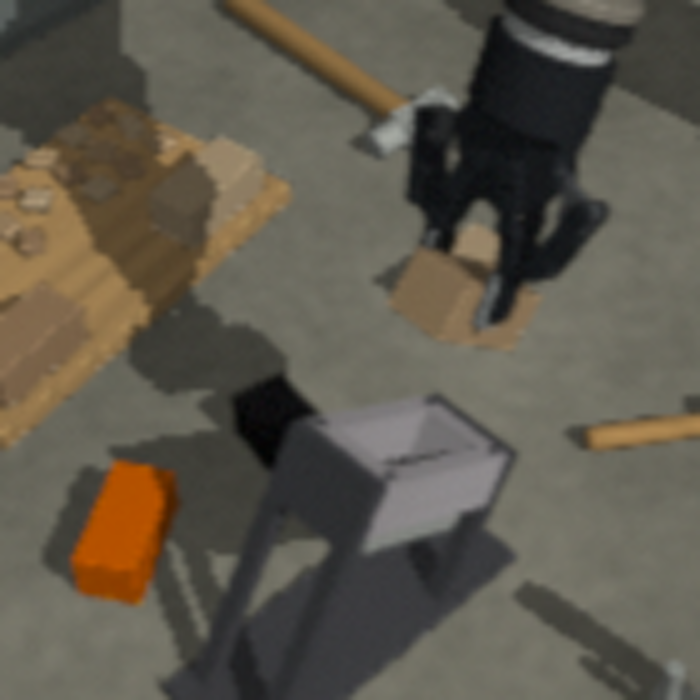

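View pics/s3c.png

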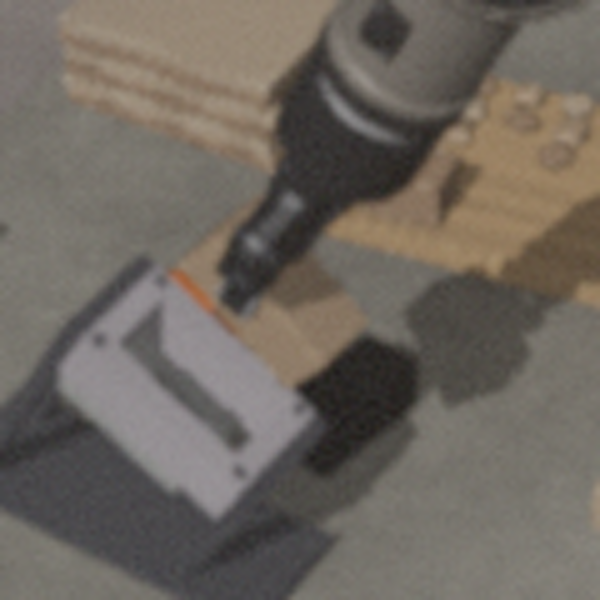

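```bash
cat > inhand.py <<'E'
from h import *
import pickle
from station import bot
def inhand(pk,p,R,pts):
    c=pickle.load(open(pk,"rb"))
    # stone axes in tool: X=stone long (toward tool -y), Y=+-tool x, Z = -tool z, tilt th about tool x
    def model(v):
        x,y,z,th,yaw=v
        r0=Ro.from_matrix(np.column_stack([[0,-1,0],[-1,0,0],[0,0,-1]]))
        r=Ro.from_rotvec([th,0,0])*Ro.from_rotvec([0,0,yaw])*r0
        return np.array([x,y,z]),r
    def f(v):
        o,r=model(v)
        return np.concatenate([proj(c,p+R.apply(o+r.apply(np.array(l)/1e3)))[0]-np.array(uv)/1.5625 for l,uv in pts])
    s=least_squares(f,[0,0,.02,0,0]); print("origin in tool mm",(s.x[:3]*1e3).round(2),"tilt",np.degrees(s.x[3:]).round(2),s.fun.round(2)); return model(s.x),s.x
E
python3 - <<'E'
from inhand import *
o=bot.get_obs()
# stone y+ = tool -x = left in image
pts=[((45,22,0),(333,265)),((45,-22,0),(476,266)),((45,22,40),(316,338)),((45,-22,40),(492,338))]
inhand("pics/s1.pkl",o["eef_pos"],rot(o["tool_rot"]),pts)
E
```

```text
origin in tool mm [ 0.72  7.11 18.22] tilt [14.06  0.23] [ 1.1   0.08 -1.7  -0.3  -0.54 -0.08  1.01  0.25]
```

```bash
cat > place.py <<'E'
from inhand import *
def target(board,o,r,h):
    Rs=Ro.from_matrix(Rz(board[2])); Rt=Rs*r.inv()
    g=Rz(board[2])@np.array([0,.065,.018])+[board[0],board[1],0]
    return g+[0,0,h]-Rt.apply(o),Rt
def rel(v):
    x,y,z,th,yaw=v
    r0=Ro.from_matrix(np.column_stack([[0,-1,0],[-1,0,0],[0,0,-1]]))
    return np.array([x,y,z]),Ro.from_rotvec([th,0,0])*Ro.from_rotvec([0,0,yaw])*r0
E
python3 - <<'E'
from place import *
o=bot.get_obs();p=o["eef_pos"];R=rot(o["tool_rot"])
oo,r=rel([.0007,.0071,.0182,np.radians(14),np.radians(.2)])
t,Rt=target([.5597,-.3745,.1226],oo,r,.09)
print(t,Rt.as_matrix().round(3)); print(delta(p,R,t,Rt))
print((Rt.inv().apply(t-p)*100).round(2))
E
```

```text
[ 0.56286535 -0.30787339  0.12394174] [[ 0.126 -0.963 -0.24 ]
 [-0.992 -0.122 -0.03 ]
 [-0.     0.242 -0.97 ]]
(array([34.28,  3.38, 10.33]), array([-39.88,  -1.2 ,  -9.16]))
[34.13  1.25 11.26]
```

{"api": "step_arm", "payload": {"increments": [[0,0,-0.5,-5,-0.15,-1.15,1],[0,0,0,-5,-0.15,-1.15,1],[0,0,0,-5,-0.15,-1.15,1],[0,0,0,-5,-0.15,-1.15,1],[0,0,0,-5,-0.15,-1.15,1],[0,0,0,-5,-0.15,-1.15,1],[0,0,0,-5,-0.15,-1.15,1],[0,0,0,-4.9,-0.15,-1.15,1],[2,0.1,0.6,0,0,0,1],[3.2,0.1,1,0,0,0,1],[3.2,0.1,1,0,0,0,1],[3.2,0.1,1,0,0,0,1],[3.2,0.1,1,0,0,0,1],[3.2,0.1,1,0,0,0,1],[3.2,0.1,1,0,0,0,1],[3.2,0.2,1,0,0,0,1],[3.2,0.2,1,0,0,0,1],[3.2,0.2,1,0,0,0,1],[3.2,0.2,1,0,0,0,1],[0,0,0,0,0,0,1]]}}

```text
t: 31.45
eef_pos: [0.5572, -0.3128, 0.1334]
tool_rot: [0.094, 0.742, -0.658, -0.081]
contact_force: [-0.9, -0.5, -2.8]
gripper_width: 0.502
```

```bash
python3 look.py wrist:t1 scene:t2 side:t3;  python3 - <<'E'
import numpy as np,cv2
b=np.load("pics/t2.npy")[100:220,120:260]
cv2.imwrite("pics/t2c.png",cv2.resize(b,None,fx=5,fy=5,interpolation=cv2.INTER_CUBIC))
b=np.load("pics/t3.npy")[80:200,240:380]
cv2.imwrite("pics/t3c.png",cv2.resize(b,None,fx=5,fy=5,interpolation=cv2.INTER_CUBIC))
E
```

```text
{'t': np.float64(31.6), 'q': array([ 0.0942,  0.6533,  0.3791,  1.5864, -0.1097,  1.1522, -0.9637]), 'eef_pos': array([ 0.5602, -0.306 ,  0.1345]), 'tool_rot': array([ 0.0914,  0.7449, -0.6559, -0.0812]), 'contact_force': array([ 0.5702,  0.9381, -2.8192]), 'torque': array([ 0.0828, -0.4504, -0.0499]), 'gripper_width': np.float64(0.504)}
```

View pics/t1.png

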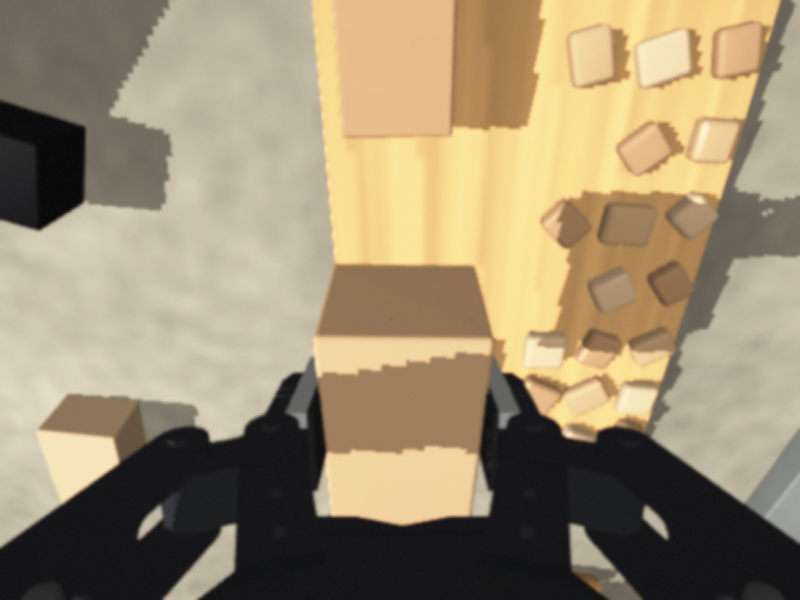

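View pics/t2c.png

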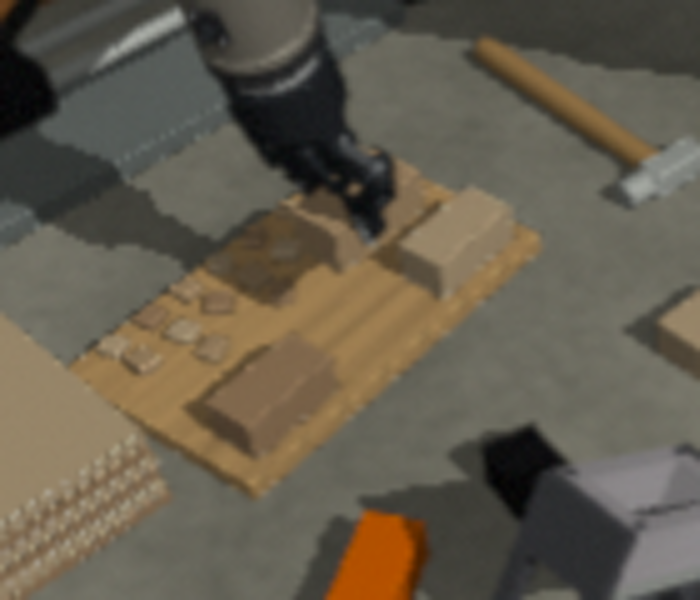

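View pics/t3c.png

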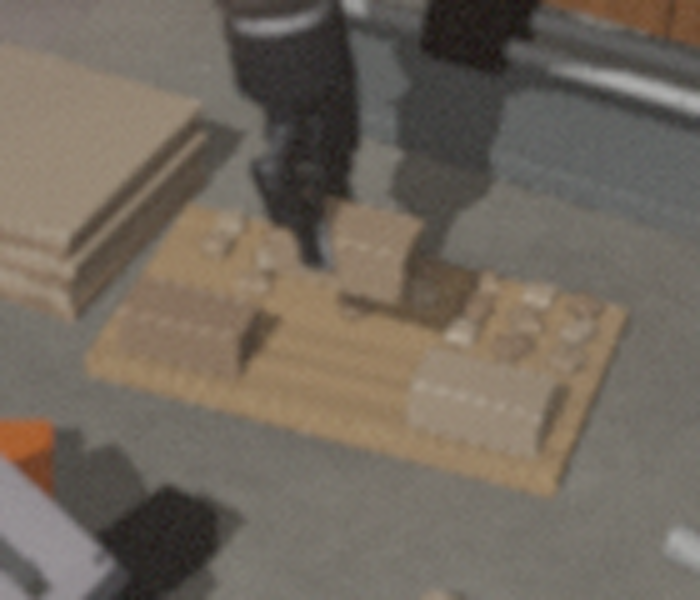

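```bash
cat > bfit.py <<'E'
from h import *
import pickle
S,D,W=[pickle.load(open(f"pics/t{i}.pkl","rb")) for i in (2,3,1)]
s=lambda x,y:np.array([120+x/5,100+y/5]); d=lambda x,y:np.array([240+x/5,80+y/5]); w=lambda x,y:np.array([x,y])/1.5625
B=lambda x,y,z:np.array([x,y,z])/1e3
Sb=[(S,B(170,100,0),s(257,497)),(S,B(-170,100,9),s(541,238)),(S,B(170,-100,12),s(73,364))]
Db=[(D,B(-170,100,0),d(555,496)),(D,B(-170,-100,18),d(627,305)),(D,B(170,100,9),d(88,370)),(D,B(170,-100,18),d(193,206)),(D,B(-151,87,18),d(545,456)),(D,B(-61,87,18),d(410,425)),(D,B(61,87,18),d(238,377))]
Wb=[(W,B(61,87,56),w(342,135)),(W,B(61,43,56),w(451,134))]
if __name__=="__main__":
    for n,o in [("S",Sb),("D",Db),("SD",Sb+Db),("W",Wb),("all",Sb+Db+Wb*2)]:
        x,r=fit(o,[.56,-.3745,.1226]); print(n,x.round(4),np.degrees(x[2]).round(2),"gap",(Rz(x[2])@B(0,65,18)+[x[0],x[1],0]).round(4)); print(r.round(1).tolist())
    c=W; x=fit(Sb+Db+Wb*2,[.56,-.3745,.1226])[0]
    im=cv2.resize(np.load("pics/t1.npy"),(800,600),interpolation=cv2.INTER_CUBIC)
    def seg(c,im,a,b,k,off,col):
        P=np.linspace(a,b,20)@Rz(x[2]).T+[x[0],x[1],0]; q=((proj(c,P)-off)*k).astype(np.int32); cv2.polylines(im,[q],False,col,1)
    def draw(c,im,k,off):
        for (x0,x1,y0,y1,z) in [(-170,170,-100,100,18),(61,151,43,87,56),(-151,-61,43,87,56),(61,151,43,87,18),(-151,-61,43,87,18)]:
            P=[B(x0,y0,z),B(x1,y0,z),B(x1,y1,z),B(x0,y1,z)]
            for i in range(4): seg(c,im,P[i],P[(i+1)%4],k,off,(0,0,255))
    draw(W,im,1.5625,[0,0]); cv2.imwrite("pics/t1o.png",im)
    for n,c,off in (("t2",S,[120,100]),("t3",D,[240,80])):
        im=cv2.imread(f"pics/{n}c.png"); draw(c,im,5,off); cv2.imwrite(f"pics/{n}o.png",im)
E
python3 bfit.py
```

```text
S [ 0.5553 -0.3745  0.1163] 6.66 gap [ 0.5478 -0.3099  0.018 ]
[[0.1, -0.6], [1.1, -0.1], [-1.2, 0.5]]
D [ 0.5603 -0.3782  0.1449] 8.3 gap [ 0.5509 -0.3139  0.018 ]
[[0.7, 0.1], [0.5, -0.0], [-0.0, -0.7], [-0.8, -0.6], [-1.2, 0.2], [-0.0, -0.1], [0.5, 1.0]]
SD [ 0.559  -0.3771  0.1387] 7.94 gap [ 0.5501 -0.3127  0.018 ]
[[0.1, -0.3], [-0.4, -0.6], [-2.2, 1.5], [0.7, 0.5], [0.9, 0.5], [0.1, -0.6], [-0.4, -0.4], [-1.2, 0.7], [0.0, 0.2], [0.6, 1.2]]
W [ 0.5643 -0.3762  0.128 ] 7.34 gap [ 0.556  -0.3117  0.018 ]
[[-0.7, 0.0], [0.7, 0.0]]
all [ 0.5643 -0.3764  0.1312] 7.52 gap [ 0.5558 -0.312   0.018 ]
[[-1.3, 0.5], [-1.0, 0.3], [-3.4, 2.0], [-1.1, 0.3], [-0.5, 0.4], [-1.3, -1.3], [-1.4, -0.9], [-3.0, 0.4], [-1.7, -0.1], [-1.0, 0.7], [-0.7, 0.6], [0.8, 0.3], [-0.7, 0.6], [0.8, 0.3]]
```

View pics/t1o.png

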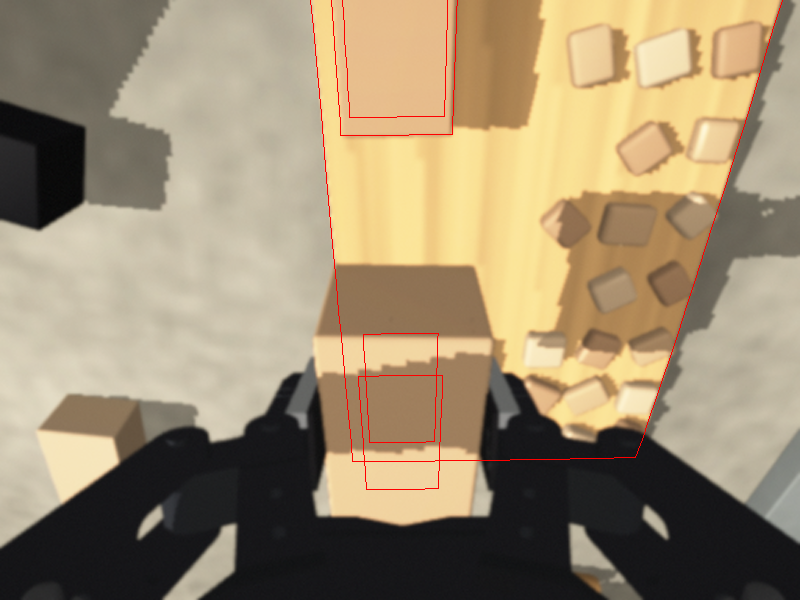

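View pics/t2o.png

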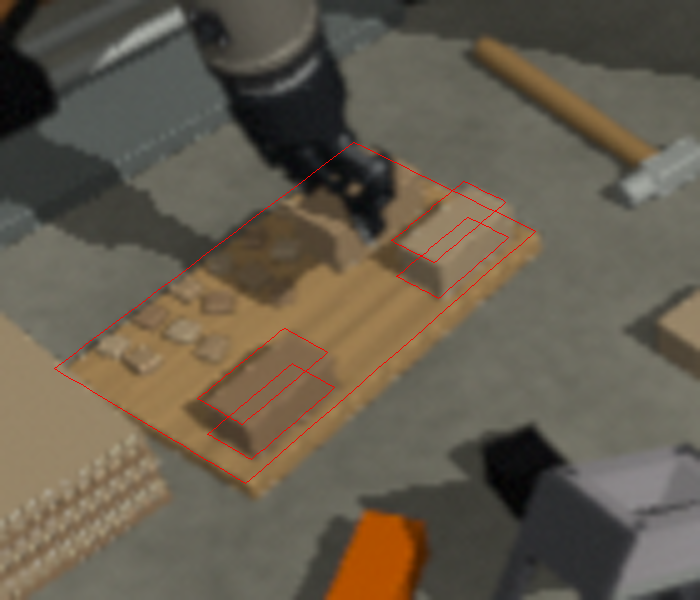

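View pics/t3o.png

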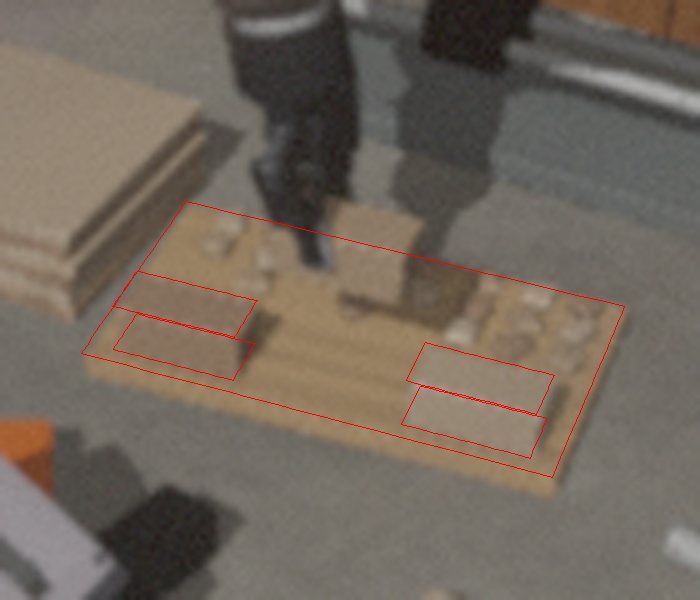

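```bash
cat > tgo.py <<'E'
from place import *
import sys
o=bot.get_obs();p=o["eef_pos"];R=rot(o["tool_rot"])
oo,r=rel([.0007,.0071,.0182,np.radians(14),np.radians(.2)])
BD=[.5643,-.3764,.1312]
t,Rt=target(BD,oo,r,float(sys.argv[1]))
print(o["t"],p,t); print("trans in target tool axes",(Rt.inv().apply(t-p)*100).round(2),"rot",delta(p,R,t,Rt)[1])
print("world up in tool", Rt.inv().apply([0,0,1]).round(3))
sp=p+R.apply(oo); sr=(R*r).as_matrix(); print("stone now",sp.round(4),"Z",sr[:,2].round(3),"yaw",np.degrees(np.arctan2(sr[1,0],sr[0,0])).round(2), "F",o["contact_force"].round(2))
E
python3 tgo.py .02
```

```text
31.6 [ 0.56017664 -0.30599376  0.13453047] [ 0.56689225 -0.30974863  0.05394174]
trans in target tool axes [ 0.46 -2.55  7.67] rot [ 0.05  0.17 -0.42]
world up in tool [ 0.     0.242 -0.97 ]
stone now [ 0.549  -0.3081  0.1186] Z [ 0.001 -0.001  1.   ] yaw 7.06 F [ 0.57  0.94 -2.82]
```

{"api": "step_arm", "payload": {"increments": [[0.1,-0.5,0.5,0,0.1,-0.2,1],[0.2,-0.55,1.2,0,0.1,-0.2,1],[0.16,-0.5,1.6,0,0,0,1],[0,-0.5,1.6,0,0,0,1],[0,-0.3,1.3,0,0,0,1],[0,-0.2,1,0,0,0,1],[0,0,0.47,0,0,0,1],[0,0,0,0,0,0,1],[0,0,0,0,0,0,1]]}}

```text
t: 32.5
eef_pos: [0.5669, -0.3108, 0.0555]
tool_rot: [0.092, 0.747, -0.653, -0.079]
contact_force: [-0.2, -0.1, -1.7]
gripper_width: 0.5
```

```bash
python3 look.py wrist:u1 scene:u2 side:u3; python3 tgo.py 0; python3 - <<'E'
import numpy as np,cv2
b=np.load("pics/u2.npy")[100:220,120:260]
cv2.imwrite("pics/u2c.png",cv2.resize(b,None,fx=5,fy=5,interpolation=cv2.INTER_CUBIC))
b=np.load("pics/u3.npy")[80:200,240:380]
cv2.imwrite("pics/u3c.png",cv2.resize(b,None,fx=5,fy=5,interpolation=cv2.INTER_CUBIC))
E
```

```text
{'t': np.float64(32.65), 'q': array([ 0.1146,  0.7562,  0.3533,  1.6042, -0.1335,  1.0289, -0.9534]), 'eef_pos': array([ 0.5672, -0.3107,  0.0558]), 'tool_rot': array([ 0.0922,  0.7473, -0.6533, -0.079 ]), 'contact_force': array([ 0.1211, -0.3906, -2.8866]), 'torque': array([ 0.0415, -0.402 , -0.0127]), 'gripper_width': np.float64(0.5)}
32.65 [ 0.56721436 -0.31070681  0.05583133] [ 0.56689225 -0.30974863  0.03394174]
trans in target tool axes [-0.1  -0.51  2.13] rot [-0.06 -0.12 -0.06]
world up in tool [ 0.     0.242 -0.97 ]
stone now [ 0.5561 -0.3129  0.0399] Z [-0.001  0.002  1.   ] yaw 7.49 F [ 0.12 -0.39 -2.89]
```

View pics/u1.png

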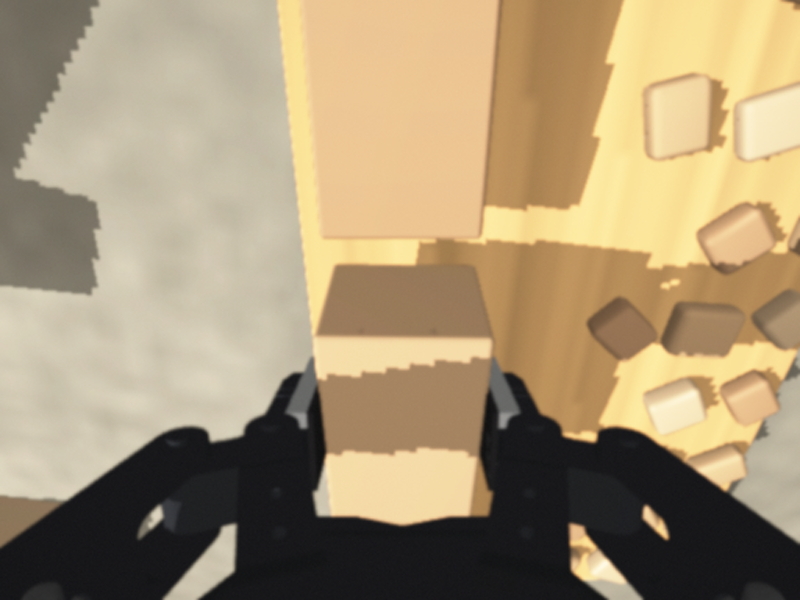

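View pics/u2c.png

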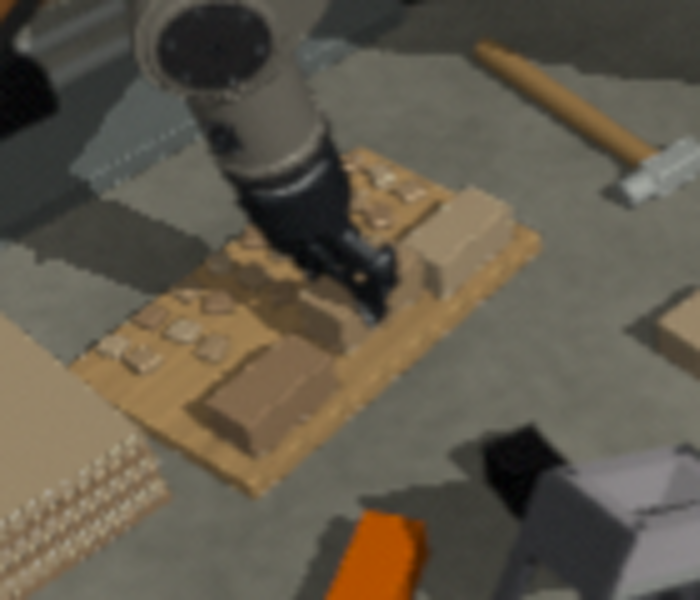

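View pics/u3c.png

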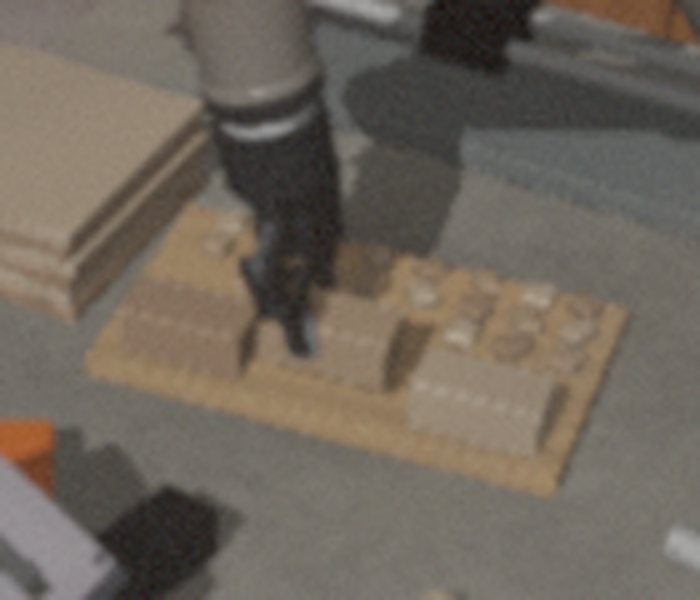

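```bash
python3 - <<'E'
from h import *
import pickle
B=lambda x,y,z:np.array([x,y,z])/1e3
c1=pickle.load(open("pics/t1.pkl","rb"));c2=pickle.load(open("pics/u1.pkl","rb"));w=lambda x,y:np.array([x,y])/1.5625
o=[(c2,B(61,87,56),w(321,239)),(c2,B(61,43,56),w(483,237)),(c2,B(151,43,56),w(503,-40))][:2]
for s in (o,o+[(c1,B(61,87,56),w(342,135)),(c1,B(61,43,56),w(451,134))]):
    x,r=fit(s,[.564,-.376,.13]);print(x.round(4),np.degrees(x[2]),(Rz(x[2])@B(0,65,18)+[x[0],x[1],0]).round(4),r.round(1).tolist())
E
```

```text
[ 0.5653 -0.3775  0.1466] 8.39890473972502 [ 0.5558 -0.3132  0.018 ] [[-0.8, 0.1], [0.8, 0.1]]
[ 0.565  -0.3771  0.1406] 8.053188291757928 [ 0.5559 -0.3127  0.018 ] [[-1.2, -0.5], [0.5, 0.1], [-0.3, 0.9], [1.1, 0.0]]
```

{"api": "step_arm", "payload": {"increments": [[0,-0.12,0.48,0,0,-0.4,1],[0,-0.12,0.48,0,0,0,1],[0,-0.1,0.4,0,0,0,1],[0,-0.07,0.29,0,0,0,1],[0,-0.04,0.15,0,0,0,1],[0,0,0,0,0,0,1]]}}

```text
t: 33.25
eef_pos: [0.5665, -0.3104, 0.0361]
tool_rot: [0.092, 0.75, -0.651, -0.08]
contact_force: [-0.7, 0.1, -2.5]
gripper_width: 0.501
```

{"api": "step_arm", "payload": {"increments": [[0,-0.024,0.1,0,0,0,1],[0,0,0,0,0,0,1]]}}

```text
t: 33.45
eef_pos: [0.5667, -0.3105, 0.0355]
tool_rot: [0.092, 0.75, -0.651, -0.08]
contact_force: [0.6, 0.7, -2.4]
gripper_width: 0.501
```

```bash
python3 tgo.py 0
```

```text
33.45 [ 0.566705   -0.31051073  0.03546286] [ 0.56689225 -0.30974863  0.03394174]
trans in target tool axes [-0.07 -0.06  0.14] rot [ 0.02 -0.09  0.35]
world up in tool [ 0.     0.242 -0.97 ]
stone now [ 0.5556 -0.3128  0.0195] Z [0. 0. 1.] yaw 7.88 F [ 0.56  0.65 -2.37]
```

{"api": "step_arm", "payload": {"increments": [[0,-0.012,0.05,0,0,0,1],[0,-0.012,0.05,0,0,0,1],[0,0,0,0,0,0,1]]}}

```text
t: 33.75
eef_pos: [0.5666, -0.3104, 0.0344]
tool_rot: [0.092, 0.75, -0.651, -0.08]
contact_force: [-0.7, -0.2, -3.8]
gripper_width: 0.497
```

{"api": "step_arm", "payload": {"increments": [[0,-0.012,0.05,0,0,0,1],[0,0,0,0,0,0,1]]}}

```text
t: 33.95
eef_pos: [0.5666, -0.3104, 0.0338]
tool_rot: [0.092, 0.75, -0.651, -0.08]
contact_force: [0.1, -0.0, -1.8]
gripper_width: 0.499
```

{"api": "step_arm", "payload": {"increments": [[0,-0.012,0.05,0,0,0,1],[0,0,0,0,0,0,1]]}}

```text
t: 34.15
eef_pos: [0.5666, -0.3104, 0.0333]
tool_rot: [0.092, 0.75, -0.651, -0.08]
contact_force: [-0.9, 1.3, -2.7]
gripper_width: 0.501
```

{"api": "step_arm", "payload": {"increments": [[0,-0.012,0.05,0,0,0,1],[0,0,0,0,0,0,1]]}}

```text
t: 34.35
eef_pos: [0.5666, -0.3104, 0.0328]
tool_rot: [0.092, 0.75, -0.651, -0.08]
contact_force: [-0.5, 0.0, -2.5]
gripper_width: 0.5
```

{"api": "step_arm", "payload": {"increments": [[0,-0.012,0.05,0,0,0,1],[0,-0.012,0.05,0,0,0,1],[0,0,0,0,0,0,1]]}}

```text
t: 34.65
eef_pos: [0.5668, -0.3105, 0.0324]
tool_rot: [0.092, 0.75, -0.651, -0.08]
contact_force: [-0.3, 0.5, 2.8]
gripper_width: 0.497
```

```bash
python3 look.py wrist:v1 side:v3; python3 - <<'E'
import numpy as np,cv2
b=np.load("pics/v3.npy")[110:190,250:370]
cv2.imwrite("pics/v3c.png",cv2.resize(b,None,fx=6,fy=6,interpolation=cv2.INTER_CUBIC))
E
```

```text
{'t': np.float64(34.75), 'q': array([ 0.1209,  0.7859,  0.3433,  1.6107, -0.1394,  0.9939, -0.9467]), 'eef_pos': array([ 0.5668, -0.3105,  0.0323]), 'tool_rot': array([ 0.0921,  0.7495, -0.6506, -0.0799]), 'contact_force': array([-0.6801,  1.1748,  3.7677]), 'torque': array([ 0.3784,  0.2983, -0.1105]), 'gripper_width': np.float64(0.5046)}
```

View pics/v3c.png

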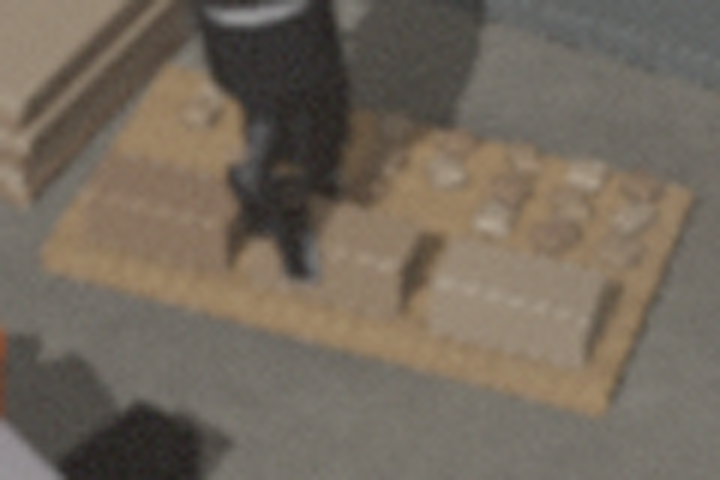

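View pics/v1.png

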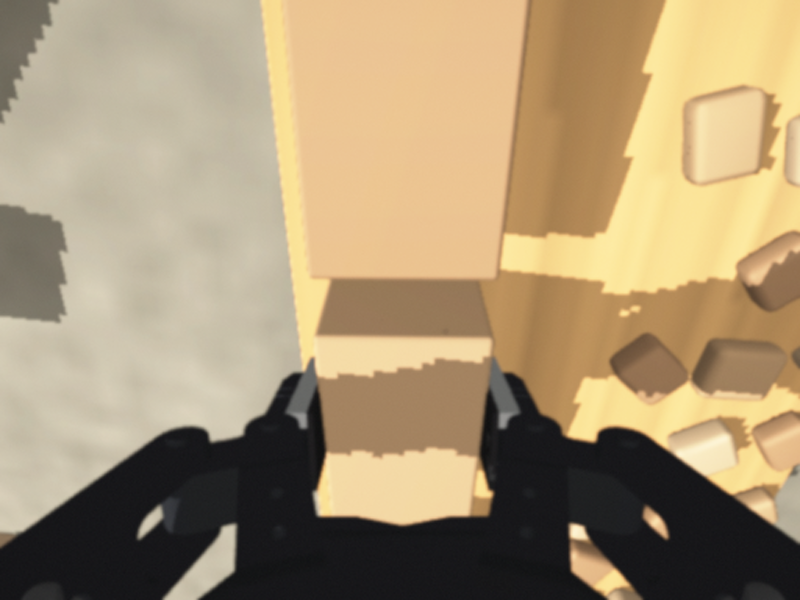

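{"api": "step_arm", "payload": {"increments": [[0,0,0,0,0,0,1],[0,-0.01,0.04,0,0,0,1],[0,0,0,0,0,0,0.48],[0,0,0,0,0,0,0.46],[0,0,0,0,0,0,0.42],[0,0,0,0,0,0,0.35],[0,0,0,0,0,0,0.2],[0,0,0,0,0,0,0],[0,0,0,0,0,0,0],[0,0,0,0,0,0,0],[0,0,0,0,0,0,0]], "squeeze": 20}}

```text
t: 35.85
eef_pos: [0.5666, -0.3105, 0.0314]
tool_rot: [0.092, 0.75, -0.651, -0.08]
contact_force: [-0.3, 0.3, 0.9]
gripper_width: 1.002
```

```bash
python3 look.py wrist:w1
```

```text
{'t': np.float64(35.9), 'q': array([ 0.1211,  0.787 ,  0.343 ,  1.6112, -0.1395,  0.9925, -0.9466]), 'eef_pos': array([ 0.5667, -0.3104,  0.0314]), 'tool_rot': array([ 0.0922,  0.7496, -0.6506, -0.08  ]), 'contact_force': array([-0.073 ,  0.4509, -0.6165]), 'torque': array([ 0.0638, -0.2439, -0.0091]), 'gripper_width': np.float64(0.9999)}
```

View pics/w1.png

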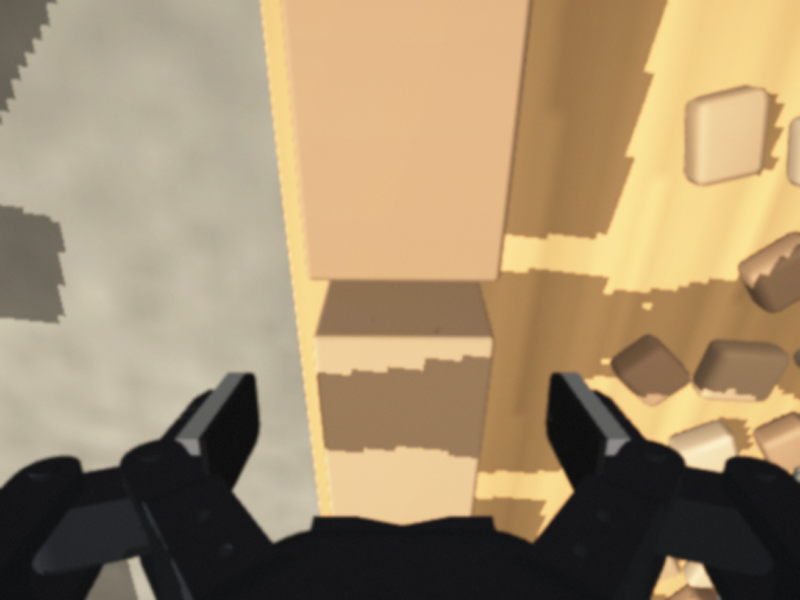

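{"api": "step_arm", "payload": {"increments": [[0,0,-0.5,0,0,0,0],[0,0,-1.5,0,0,0,0],[0,0,-2.5,0,0,0,0],[0,0,-3,0,0,0,0],[0,0,-3,0,0,0,0],[0,0,-3,0,0,0,0],[0,0.5,-3,2,0,0,0],[0,1.5,-2,4,0,0,0],[0,2,-1,4,0,0,0],[0,2,0,4,0,0,0],[0,2,0,0,0,0,0],[0,0,0,0,0,0,0]]}}

```text
t: 37.1
eef_pos: [0.5302, -0.3172, 0.2317]
tool_rot: [0.0, 0.754, -0.657, 0.0]
contact_force: [0.0, -0.4, 0.6]
gripper_width: 1.002
```

```bash
python3 look.py wrist:x1 scene:x2 side:x3; python3 - <<'E'
import numpy as np,cv2
b=np.load("pics/x2.npy")[100:220,120:260]
cv2.imwrite("pics/x2c.png",cv2.resize(b,None,fx=5,fy=5,interpolation=cv2.INTER_CUBIC))
b=np.load("pics/x3.npy")[100:200,240:380]
cv2.imwrite("pics/x3c.png",cv2.resize(b,None,fx=5,fy=5,interpolation=cv2.INTER_CUBIC))
E
```

```text
{'t': np.float64(37.25), 'q': array([ 0.1553,  0.4013,  0.3678,  1.7146, -0.1627,  1.0546, -0.8517]), 'eef_pos': array([ 0.5345, -0.3148,  0.2304]), 'tool_rot': array([-3.000e-04,  7.555e-01, -6.551e-01,  5.000e-04]), 'contact_force': array([0.0361, 0.5283, 0.6635]), 'torque': array([ 0.004 ,  0.0044, -0.0406]), 'gripper_width': np.float64(1.0029)}
```

View pics/x1.png

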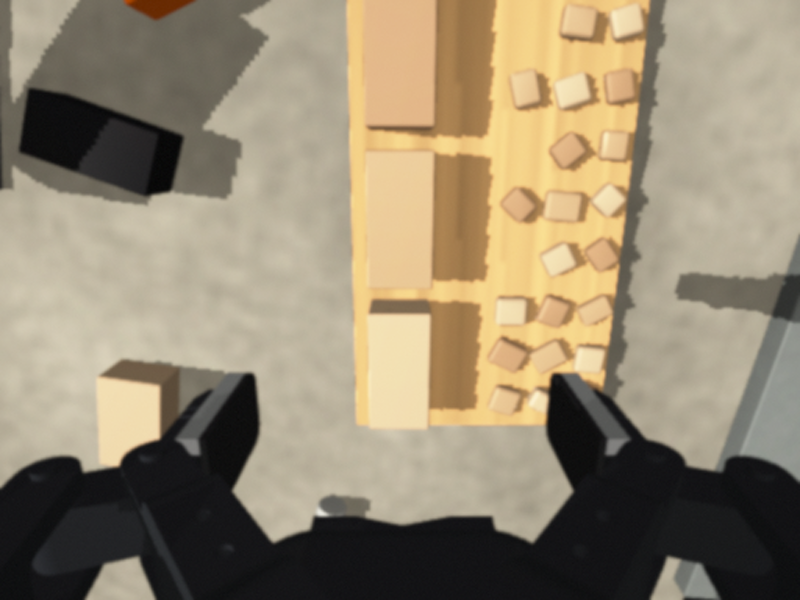

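View pics/x2.png

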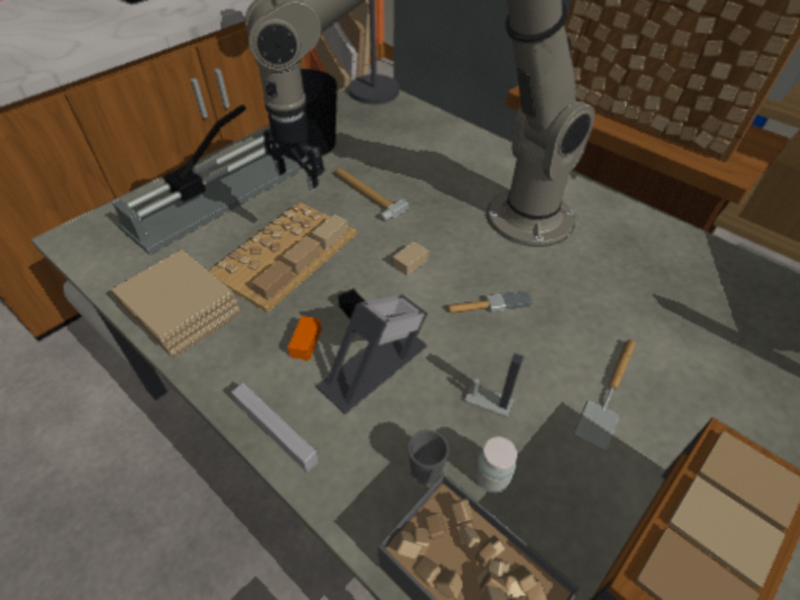

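View pics/x3c.png

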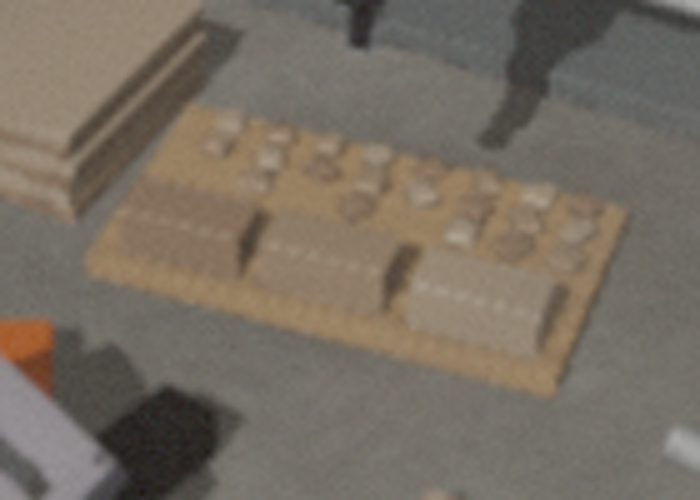

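```bash
python3 - <<'E'
from station import bot
print(bot.hand_in())
E
```

```text
the job is handed in; nothing more can be done
None
```

The job is done and was handed in at about 37 s of the 72 s allowed, with no verdict reported.

**Knock-out:** I felt the sole at about 1 mm downhill and 6 mm uphill of centre. The hole is roughly 12 mm uphill. While pushing near the uphill side of the hole, the stone cocked in the pocket and the push rose to about 28 N. I backed off, shifted the tip downhill inside the hole, and finished at about 11 N.

**How proud the stone stood:** It stood tilted about 9° in the pocket. My two measures disagree: the camera fit put its underside centre about 22 mm up, while the tip travel suggested about 26 mm. So it was clearly proud, but it may have been a little short of the 25 mm asked for.

**Bar:** It is back upright on its foot where it started, as the last pictures show.

**Stone:** It came out freely, touched down at about 6 N, and lies the right way up in the gap. In the last wrist picture its sides line up with the row to within about 1 px (under 1 mm), and the gaps at its two ends are about equal, 23 and 24 px.

**Everything else:** The other things on the bench look unmoved, and the robot is clear of everything.

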